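Set up the rock viewing stand

TASK

Set up the viewing stand for the science lesson: while its stage is down, stack all the green-dot rock samples in one pile inside the stage's outline, long sides pointing at the mast, with one cork sheet between each two samples (none under or on top; a spare sheet stays on its rack), and lay every red-dot sample flat in the yellow tray, on its floor. When the pile is complete, lift the loaded stage by its black handle one notch only, until the pawl catches at the first notch and holds it, and let go. Leave the bottle, jar and beaker where they stand.

Things in the scene. Friction and masses are not known exactly. Their poses are not given: they have to be found in the camera images.
- stage (a joint): height of the sliding stage of the stand, m; 0 = fully down, where it starts. It slides up a notched mast against its weight (up to about 12 N loaded). A sprung pawl clicks over each tooth going up, then holds: first notch at about 0.045, second 0.090, end stop 0.100. Lift 5 to 15 mm past a notch, then lower to rest. Released short of a notch it sinks back; past one it cannot go back down.
- pawl (a joint): the red sprung pawl pin on the back of the stage carriage, m: 0 = fully in (seated in a notch or free under one), up to about 0.008 while a tooth pushes it out.
- stage_top (a point): centre of the stage's top face, a level white plate 100 (x) x 90 (y) mm with a black outline 74 x 62 mm; 60 mm above the table when down. x points to the mast, y to the left seen from the robot, z up. The mast (40 mm wide, top 163 mm above the table) stands at +x, its near face 90 mm from the stage centre; base plate 140 mm wide, 12 mm high.
- stage_handle (a point): grip point of the lifting handle, a black upright plate on a blue arm, 110 mm from the stage centre at its -y side: 16 mm thick (stage x), 44 mm long (stage y), 42 mm high above the stage's top face. The point is on its middle, 27 mm above that face, 15 mm below the handle's top. Pinch it from above across the 16 mm and lift.
- blue_tray: fixed flat blue tray, 250 (x) x 320 (y) mm, floor 4 mm thick, rim 10 mm high. Origin: centre of its underside. Samples start on it.
- yellow_tray: fixed yellow open tray for rejects, outside 290 (x) x 140 (y) x 30 mm high, walls and floor 4 mm. Origin: centre of its underside.
- rack: fixed wooden sheet rack with two blocks side by side (at y = -48 and +48 mm from its origin), each 50 (x) x 30 (y) mm, tops 25 mm above the table; one cork sheet lies on each and overhangs it by 14 mm in y. Origin: centre of its underside.
- sheet1: brown cork separator sheet, 66 long (own x) x 58 wide (own y) x 6 mm thick, 25 g, rigid. Starts on the rack. Origin: centre of its underside.
- sheet2: brown cork separator sheet, 66 long (own x) x 58 wide (own y) x 6 mm thick, 25 g, rigid. Starts on the rack. Origin: centre of its underside.
- green1: flat rectangular rock sample, 64 long (own x) x 46 wide (own y) x 18 thick mm, about 130 g, with a round 22 mm green dot in the middle of its top. Starts lying dot up on the blue tray in any of six places. Origin: centre of its underside. May be absent (None).
- green2: flat rectangular rock sample, 64 long (own x) x 46 wide (own y) x 18 thick mm, about 130 g, with a round 22 mm green dot in the middle of its top. Starts lying dot up on the blue tray in any of six places. Origin: centre of its underside. May be absent (None).
- green3: flat rectangular rock sample, 64 long (own x) x 46 wide (own y) x 18 thick mm, about 130 g, with a round 22 mm green dot in the middle of its top. Starts lying dot up on the blue tray in any of six places. Origin: centre of its underside. May be absent (None).
- red1: flat rectangular rock sample, 64 long (own x) x 46 wide (own y) x 18 thick mm, about 130 g, with a round 22 mm red dot in the middle of its top. Starts lying dot up on the blue tray in any of six places. Origin: centre of its underside. May be absent (None).
- red2: flat rectangular rock sample, 64 long (own x) x 46 wide (own y) x 18 thick mm, about 130 g, with a round 22 mm red dot in the middle of its top. Starts lying dot up on the blue tray in any of six places. Origin: centre of its underside. May be absent (None).
- red3: flat rectangular rock sample, 64 long (own x) x 46 wide (own y) x 18 thick mm, about 130 g, with a round 22 mm red dot in the middle of its top. Starts lying dot up on the blue tray in any of six places. Origin: centre of its underside. May be absent (None).
- dropper_bottle: bystander: amber bottle, 36 mm across, 85 mm tall. Origin: centre of its underside.
- beaker: bystander: clear plastic beaker, 72 mm across, 90 mm tall. Origin: centre of its underside.
- glass_jar: bystander: small glass jar with a white lid, 60 mm across, 60 mm tall. Origin: centre of its underside.
There are look-alikes about, which are no part of the job. Leave any purple or turquoise look-alike of the red2 alone.

How it is judged:
By the outcome, as a careful person would: the job done as asked, in the order asked, and still so for the second after the job is handed in, with the robot touching nothing.
Of green1, green2, green3 only 2 to 3 are there at a start; the rules pass over those that are not, and their reading is None.
Of red1, red2, red3 only 2 to 3 are there at a start; the rules pass over those that are not, and their reading is None.
At some moment in a run one of red1, red2, red3 may be knocked a few centimetres aside while the robot is not near it.
Once in a run the grip may slacken for a moment while it holds something.
It also fails if it takes over 210 s, if anything falls off the work surface, if the arm or the gripper's body presses on something with over 40 N, if the wrist force passes 120 N, or if a joint passes its speed limit or range.

ROBOT

A 7-joint arm with a two-finger parallel gripper is mounted at the origin on the work surface. World frame = base frame: x ahead of the robot, y to its left, z up, the work surface at z = 0. Lengths are in m, angles in rad, forces in N, time in s.
With the tool pointing down it reaches from about 0.4 to 0.85 m from the base axis. Payload 10.4 kg.
Tool frame: the origin (TCP) lies midway between the tips of the shut fingers; the grasp point (between the pads) lies grip_depth behind it (grip_depth is the distance from the TCP to the grasp point, in m); z points along the fingers, y is the direction in which the jaws open and shut (so a half turn about z gives the same grasp; the last joint's range is limited). The gripper opens to 85 mm and grips with 20 to 120 N. Pads are 22 mm wide; open, the fingers measure 114 mm over their backs; the gripper's body (76 mm by 85 mm) begins 54 mm behind the grasp point. The pads swing forward as they close: fully open they stand 13 mm farther back than shut.
Start: joints at [-1.236, 0.332, -0.065, 1.46, 0.022, 1.35, -0.088], TCP at [0.219, 0.585, 0.199] pointing down, gripper open.
Joint ranges: [-2.6, 2.6], [-0.5, 2.12], [-1.47, 1.34], [0.16, 2.42], [-1.27, 4.41], [0.06, 2.06], [-2.6, 2.6]. Speed limits (rad/s): [2.22, 2.22, 2.79, 2.79, 3.14, 3.14, 3.14].

INTERFACE

Orientations are given as a unit quaternion [x, y, z, w].
In Python, from workcell import observe, snapshot, get_calibration, close_job, masks_of, grip_depth gives the robot as it stands.
- The arm moves only by the tool send_rows, never from a script. Its arguments are lists of equal length, an entry for each row: "jaw": the opening, from -1 (shut) to 1 (fully open); "dp": the shift along the world's x, y, z as a fraction of full scale, a list of three; "delta_rot": the turn, a rotation vector about the world's x, y, z as a fraction of full scale, a list of three. A call has 1 to 10 rows; each row is the pose to reach, as a shift and turn from the pose commanded when the call began, turning the shorter way round; what a row does not reach only later rows make up. Full scale, the value 1, is 20 cm for a shift and 180 degrees for a turn. A row lasts 1/8 s, in which the tool goes at most 62.5 mm and 10.7 degrees, less where a joint would pass 70% of its speed; a pose out of reach is approached as far as the arm can. A call with a number of a shift or a turn outside -1 to 1 is refused whole. A call with a gripper value outside its range is refused whole. The fingers move at their own pace and stop on an object; the grip force is fixed at half the most. Time passes only in rows, so rows that repeat a pose let the fingers close. It gives the time, the measured TCP pose, the force and the opening at its end, in the units of the state.
- observe(): the state, without advancing time (a new reading comes with each control period).
- snapshot(name): name is "scene" or "top"; returns the picture (420x560x3 uint8, red, green, blue); there is no depth.
- get_calibration(name): a dict with "K" (3x3 intrinsics, pixels), "cam_to_world" (4x4, takes a point from camera to world coordinates). Camera axes: x right, y down, z forward; pixel columns grow to the right and rows downward; lengths in m; the calibration is good to about 2 mm. A picture is of the moment at which its call begins. get_calibration takes no time and is no camera call.
- close_job(): hands the job in, once; it reports no verdict.
Trained networks look in the newest picture that a camera, given by its name, has taken for a name from the list of things; names that differ only in an ending like _2 or _b are one class to them, and where a whole thing is asked for, a point or a joint stands for the part that bears it (a point fixed in the world has none). Each returns a list of dicts, best first, with "score" (0 to 1); they miss things now and then, are a little off and sometimes report something else, mostly with a low value. They report only what shows in the picture. A call takes as long as a camera call. They do not tell look-alikes from the thing itself.
- masks_of(label, camera): "pixels" (420x560 bool, what is visible of it) and "position" ([column, row] in pixels, amid what is visible of it).
The state is a dict: "t": time; "joints": joint angles; "joint_velocities": joint speeds; "tau": joint torques, N m; "eef_pos": TCP position; "eef_rot": TCP orientation; "wrist_force": force on the tool from outside, world axes, zero at the start; "ft_torque": the same for the moment, N m; "grip_width": finger opening in m.
Only numpy, scipy, OpenCV 4.12 (cv2) and the standard library are available. Lean on these libraries where they do the work, as an engineer would, in place of code of your own. Each camera call takes 0.05 s, during which the arm holds its last target.

## Working session

There is one attempt and no reset: what is moved stays moved. The work goes in short steps, Python scripts to look and compute and a tool call to move; the robot and the scene stay as the last step left them, time stands still between calls to the robot, and variables do not carry over. Pictures are saved under pics/ and viewed, and the job is handed in when it is done.

Besides the shell and the picture viewer there is one more tool, called after ">>>" as name(argument=value, ...) on one line, values as JSON. send_rows: Moves the arm, as the interface text tells. Its arguments: {"type":"object","properties":{"jaw":{"type":"array"},"dp":{"type":"array"},"delta_rot":{"type":"array"}},"required":["jaw","dp","delta_rot"]}

```bash
ls; mkdir -p pics; cat > h.py <<'E'
import numpy as np, cv2
from workcell import *
def snap(cam,fn):
    im=snapshot(cam); cv2.imwrite('pics/'+fn,cv2.cvtColor(im,cv2.COLOR_RGB2BGR)); return im
def ray(cam,uv):
    c=get_calibration(cam);K=np.array(c['K']);T=np.array(c['cam_to_world'])
    d=T[:3,:3]@np.linalg.inv(K)@np.array([uv[0],uv[1],1.]);return T[:3,3],d
def at(cam,uv,z):
    o,d=ray(cam,uv);return o+d*(z-o[2])/d[2]
def proj(cam,p):
    c=get_calibration(cam);K=np.array(c['K']);T=np.linalg.inv(np.array(c['cam_to_world']))
    q=K@(T[:3,:3]@np.array(p)+T[:3,3]);return q[:2]/q[2]
E
python3 - <<'E'
from h import *
s=observe();print(s)
print(grip_depth() if callable(grip_depth) else grip_depth)
for c in("scene","top"):
    snap(c,c+'0.png');print(get_calibration(c))
E
```

```text
pics
{'t': 0.0, 'joints': array([-1.2356028 ,  0.3328625 , -0.0647161 ,  1.4609615 ,  0.02163682,
        1.34990575, -0.08849487]), 'joint_velocities': array([-2.54839586e-04, -2.19150761e-04, -1.04433999e-03, -1.20716921e-03,
        2.03014856e-05, -1.10412028e-03, -8.71072851e-04]), 'tau': array([-5.09312322e-04, -6.25454521e+01,  4.86475567e-02, -3.91608953e+01,
        1.61726447e-02,  9.72839567e-03,  2.18458314e-05]), 'eef_pos': array([0.21873997, 0.58501035, 0.19801224]), 'eef_rot': array([ 1.77919477e-01,  9.84044786e-01, -7.15769390e-04, -7.92314195e-05]), 'wrist_force': array([ 0.13097601,  0.37512567, -0.83220172]), 'ft_torque': array([0.03135836, 0.00418115, 0.00786454]), 'grip_width': 0.08534028569647464}
0.0187
{'K': array([[496.72952247,   0.        , 278.92586517],
       [  0.        , 496.72952247, 215.85131492],
       [  0.        ,   0.        ,   1.        ]]), 'cam_to_world': array([[-0.83877654,  0.27690634, -0.46880358,  1.18770766],
       [ 0.54435743,  0.44444169, -0.71143979,  1.03227861],
       [ 0.01135367, -0.85193572, -0.52352329,  0.78471797],
       [ 0.        ,  0.        ,  0.        ,  1.        ]])}
{'K': array([[402.04139607,   0.        , 282.33559664],
       [  0.        , 402.04139607, 206.02256248],
       [  0.        ,   0.        ,   1.        ]]), 'cam_to_world': array([[-1.32267511e-02, -9.94244272e-01,  1.06317354e-01,
         4.32485621e-01],
       [-9.99912382e-01,  1.32081318e-02, -8.79281211e-04,
         5.91700308e-02],
       [-5.30033307e-04, -1.06319668e-01, -9.94331860e-01,
         1.08400138e+00],
       [ 0.00000000e+00,  0.00000000e+00,  0.00000000e+00,
         1.00000000e+00]])}
```

View pics/top0.png

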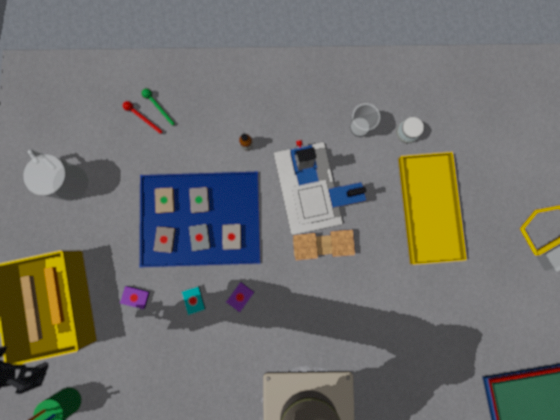

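View pics/scene0.png

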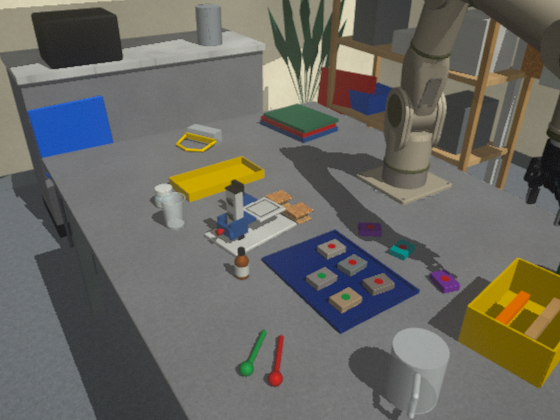

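```bash
cat >> h.py <<'E'
def rect(m,cam,z):
    cs,_=cv2.findContours(m.astype(np.uint8),cv2.RETR_EXTERNAL,cv2.CHAIN_APPROX_NONE)
    c=max(cs,key=cv2.contourArea)[:,0,:]
    w=np.array([at(cam,p,z)[:2] for p in c])
    r=cv2.minAreaRect((w*1000).astype(np.float32));return r
E
python3 - <<'E'
from h import *
snap('top','top1.png')
for n,z in [('green1',.022),('red1',.022),('sheet1',.031),('stage_top',.06),('stage_handle',.102),('yellow_tray',.03),('blue_tray',.01),('rack',.025),('dropper_bottle',.085),('beaker',.09),('glass_jar',.06)]:
    for r in masks_of(n,'top'):
        if r['score']<.3: continue
        print(n,round(r['score'],2),np.round(r['position'],1),np.round(at('top',r['position'],z),4),r['pixels'].sum(),[np.round(x,1) for x in rect(r['pixels'],'top',z)])
im=cv2.imread('pics/top1.png')
cv2.imwrite('pics/t1z.png',cv2.resize(im[130:280,130:370],None,fx=3.3,fy=3.3,interpolation=cv2.INTER_CUBIC))
E
```

```text
green1 0.84 [163.2 197.8] [0.5723 0.3751 0.022 ] 419 [array([563.9, 371.7]), array([63.1, 49. ]), np.float64(4.9)]
green1 0.68 [200.2 200.6] [0.5635 0.2766 0.022 ] 437 [array([565.1, 278.4]), array([64.6, 50.6]), np.float64(0.6)]
red1 0.92 [134.3 294.4] [0.3204 0.4456 0.022 ] 543 [array([311.7, 444.6]), array([70.5, 53.2]), np.float64(72.7)]
red1 0.86 [195.7 299.5] [0.3053 0.286  0.022 ] 472 [array([302.8, 292.2]), array([63.7, 48.8]), np.float64(16.9)]
red1 0.85 [163.9 243.6] [0.4508 0.3711 0.022 ] 455 [array([460.8, 370. ]), array([49.7, 63.6]), np.float64(82.9)]
red1 0.75 [240.1 299.8] [0.3031 0.1709 0.022 ] 459 [array([310.6, 170.3]), array([46.7, 67.3]), np.float64(52.2)]
red1 0.73 [305.4 248. ] [ 0.4343 -0.0009  0.022 ] 561 [array([437.4,   1. ]), array([66. , 60.7]), np.float64(4.0)]
red1 0.61 [231.2 237.1] [0.4655 0.194  0.022 ] 448 [array([465.8, 194.3]), array([47.5, 63.1]), np.float64(89.2)]
red1 0.57 [200.  238.7] [0.4624 0.2762 0.022 ] 450 [array([465.7, 277.2]), array([64.6, 49.1]), np.float64(8.8)]
sheet1 0.91 [345.2 242.1] [ 0.4482 -0.1045  0.031 ] 515 [array([444.7, 
[... 1161 characters left out ...]
 [0.5224 0.2687 0.01  ] 9243 [array([517.2, 282. ]), array([257.7, 324.5]), np.float64(0.8)]
blue_tray 0.44 [431.2 207.4] [ 0.5383 -0.3414  0.01  ] 6225 [array([ 536.9, -341. ]), array([297.7, 155.8]), np.float64(3.5)]
rack 0.62 [163.6 243.7] [0.4505 0.371  0.025 ] 441 [array([461.2, 369.7]), array([51.7, 62.8]), np.float64(83.5)]
dropper_bottle 0.73 [247.2 144.3] [0.6982 0.1455 0.085 ] 203 [array([704.2, 148.5]), array([35.6, 41.8]), np.float64(89.7)]
beaker 0.9 [364.  119.7] [ 0.7569 -0.1524  0.09  ] 797 [array([ 755.9, -149. ]), array([72.3, 90.4]), np.float64(42.6)]
glass_jar 0.62 [409.4 127.6] [ 0.7438 -0.2768  0.06  ] 500 [array([ 736.8, -277.4]), array([55.2, 74.4]), np.float64(43.9)]
```

View pics/t1z.png

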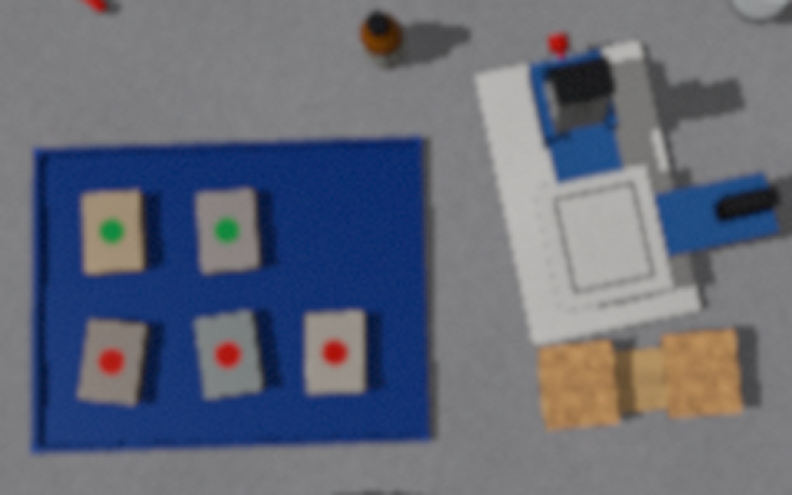

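```bash
python3 - <<'E'
from h import *
im=cv2.imread('pics/top1.png')
hsv=cv2.cvtColor(im,cv2.COLOR_BGR2HSV)
for nm,m in (('G',cv2.inRange(hsv,(50,120,60),(80,255,255))),('R',cv2.inRange(hsv,(0,150,90),(6,255,255))|cv2.inRange(hsv,(172,150,90),(180,255,255)))):
    n,l,st,c=cv2.connectedComponentsWithStats(m)
    for i in range(1,n):
        if st[i,4]>20 and 140<c[i][0]<320 and 120<c[i][1]<330: print(nm,st[i,4],np.round(c[i],1),np.round(at('top',c[i],.022),4))
for (x0,x1,y0,y1,f,nm) in ((270,380,140,240,7,'s'),(140,260,170,270,6.6,'b'),(285,365,220,270,9,'r')):
    cv2.imwrite(f'pics/z{nm}.png',cv2.resize(im[y0:y1,x0:x1],None,fx=f,fy=f,interpolation=cv2.INTER_CUBIC)[:600,:800])
E
```

```text
G 29 [163.4 199.7] [0.5671 0.3745 0.022 ]
G 32 [198.5 199.5] [0.5665 0.2811 0.022 ]
R 24 [299.  143.2] [0.7162 0.0111 0.022 ]
R 37 [198.5 237.1] [0.4667 0.2801 0.022 ]
R 35 [231.1 236.3] [0.4675 0.1944 0.022 ]
R 39 [163.3 239.1] [0.4626 0.3729 0.022 ]
R 37 [239.5 296.9] [0.3104 0.1724 0.022 ]
R 32 [192.5 300.5] [0.3029 0.2943 0.022 ]
```

View pics/zs.png

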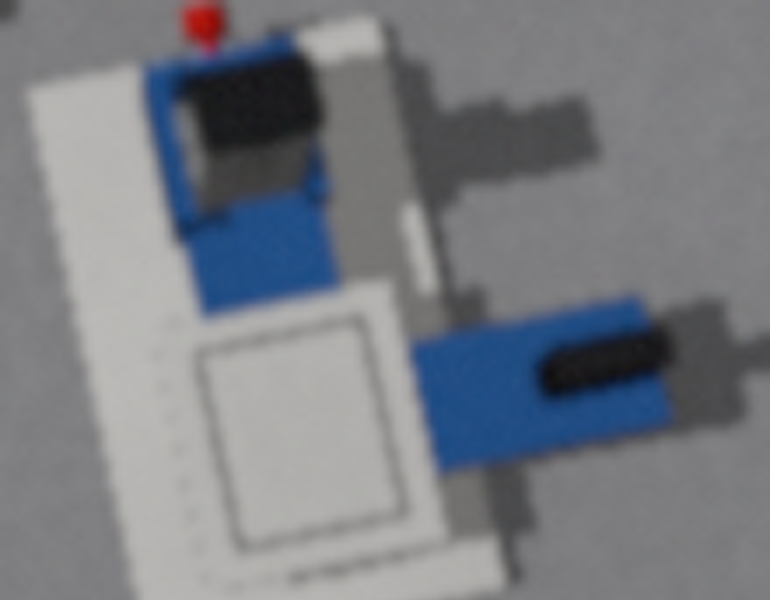

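View pics/zr.png

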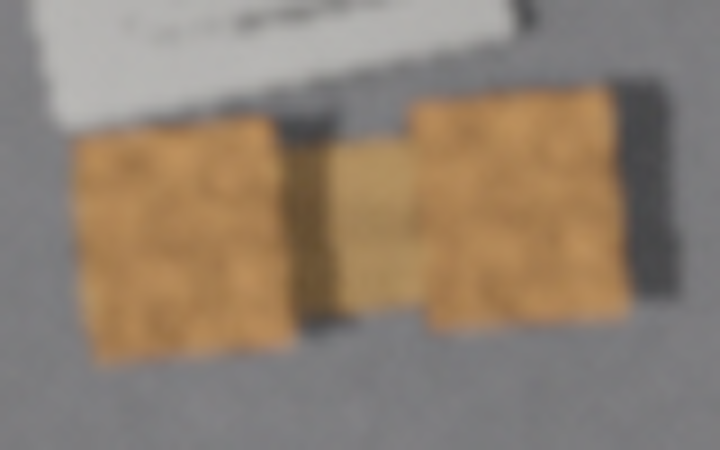

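View pics/zb.png

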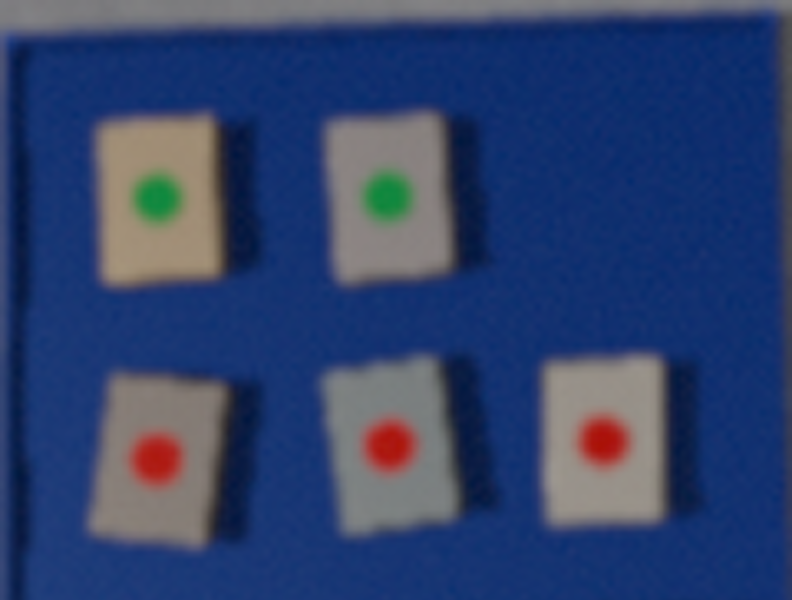

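```bash
python3 - <<'E'
from h import *
def quad(P,f,off,z,nm):
    W=np.array([at('top',(np.array(p)+.5)/f-.5+off,z)[:2] for p in P])
    c=W.mean(0)
    # P order: TL,TR,BR,BL ; long axis = up
    u=(W[0]+W[1]-W[2]-W[3])/2; v=(W[0]+W[3]-W[1]-W[2])/2
    print(nm,np.round(c,4),'len',np.linalg.norm(u).round(4),np.linalg.norm(v).round(4),'yaw',np.degrees(np.arctan2(u[1],u[0])).round(1),np.degrees(np.arctan2(-v[0],v[1])).round(1))
o=np.array([270,140]);
quad([(197,352),(363,318),(407,513),(242,550)],7,o,.06,'outline')
quad([(538,360),(665,328),(672,358),(552,395)],7,o,.102,'handle')
o=np.array([285,220])
quad([(75,135),(270,118),(297,345),(97,362)],9,o,.031,'sA')
quad([(412,102),(608,88),(630,315),(430,330)],9,o,.031,'sB')
o=np.array([140,170])
quad([(97,120),(214,115),(224,275),(103,287)],6.6,o,.022,'g1')
quad([(325,122),(440,113),(455,270),(338,284)],6.6,o,.022,'g2')
quad([(110,373),(228,380),(210,546),(90,535)],6.6,o,.022,'r1')
quad([(322,372),(438,358),(460,520),(343,533)],6.6,o,.022,'r2')
quad([(543,358),(664,355),(666,522),(547,525)],6.6,o,.022,'r3')
E
```

```text
outline [ 0.5528 -0.0199] len 0.0742 0.0621 yaw 11.5 11.4
handle [ 0.5722 -0.1245] len 0.0121 0.0454 yaw 16.0 14.9
sA [4.39e-01 4.00e-04] len 0.0658 0.0574 yaw 5.1 4.1
sB [ 0.4468 -0.097 ] len 0.0658 0.0576 yaw 3.4 3.4
g1 [0.5671 0.3736] len 0.0666 0.048 yaw 3.8 3.4
g2 [0.5667 0.2809] len 0.0652 0.0469 yaw 5.5 4.9
r1 [0.4628 0.3717] len 0.0655 0.0477 yaw -5.6 -5.1
r2 [0.4667 0.2795] len 0.0651 0.0467 yaw 8.1 5.9
r3 [0.4678 0.1939] len 0.0666 0.0479 yaw 1.0 0.7
```

```bash
cat > go.py <<'E'
import sys
from h import *
from scipy.spatial.transform import Rotation as R
# go.py x y z jawyaw_deg
s=observe();p=s['eef_pos'];M=R.from_quat(s['eef_rot']).as_matrix()
j=np.degrees(np.arctan2(M[1,1],M[0,1]))
print('t',round(s['t'],2),'p',np.round(p,4),'jaw',round(j,1),'zaxis',np.round(M[:,2],3),'F',np.round(s['wrist_force'],1),'w',round(s['grip_width'],4),'q',np.round(s['joints'],2))
if len(sys.argv)>4:
    t=np.array([float(a) for a in sys.argv[1:4]]);d=(float(sys.argv[4])-j+90)%180-90
    # desired: z exactly down, jaw angle
    a=np.radians(j+d);y=np.array([np.cos(a),np.sin(a),0]);z=np.array([0,0,-1.]);x=np.cross(y,z)
    T=np.stack([x,y,z],1);rv=R.from_matrix(T@M.T).as_rotvec()/np.pi
    print('dp',np.round((t-p)/.2,4),'rot',np.round(rv,4),'deg',round(d,1))
E
python3 go.py 0.567 0.281 0.11 95
```

```text
t 0.7 p [0.2189 0.5854 0.1988] jaw 69.5 zaxis [ 0.  0. -1.] F [ 0.1 -0.4 -0.3] w 0.0852 q [-1.24  0.33 -0.06  1.46  0.02  1.35 -0.09]
dp [ 1.7407 -1.5222 -0.4441] rot [-0.      0.      0.1417] deg 25.5
```

>>> send_rows(jaw=[0.7,0.7,0.7,0.7], dp=[[0.22,-0.19,0],[0.44,-0.38,0],[0.66,-0.57,0],[0.87,-0.76,0]], delta_rot=[[0,0,0.035],[0,0,0.07],[0,0,0.105],[0,0,0.14]])

```text
t: 1.2
eef_pos: [0.3942, 0.432, 0.199]
eef_rot: [-0.043, 0.999, 0.0, 0.0]
wrist_force: [1.4, 0.3, 0.4]
grip_width: 0.0726
```

```bash
python3 go.py 0.567 0.281 0.09 95
```

```text
t 1.2 p [0.3942 0.432  0.199 ] jaw 94.9 zaxis [ 0.  0. -1.] F [1.4 0.3 0.4] w 0.0726 q [-0.91  0.24  0.    1.57 -0.    1.32  0.75]
dp [ 0.8638 -0.7552 -0.5451] rot [-0.0001  0.0001  0.0005] deg 0.1
```

>>> send_rows(jaw=[0.7,0.7,0.7,0.7,0.7,0.7,0.7,0.7,0.7], dp=[[0.22,-0.19,0],[0.44,-0.38,-0.1],[0.66,-0.57,-0.2],[0.864,-0.755,-0.4],[0.864,-0.755,-0.6],[0.864,-0.755,-0.8],[0.864,-0.755,-0.9],[0.864,-0.755,-0.95],[0.864,-0.755,-0.95]], delta_rot=[[0,0,0],[0,0,0],[0,0,0],[0,0,0],[0,0,0],[0,0,0],[0,0,0],[0,0,0],[0,0,0]])

```text
t: 2.33
eef_pos: [0.5659, 0.2828, 0.0094]
eef_rot: [-0.041, 0.999, 0.0, 0.0]
wrist_force: [-0.2, 0.5, -0.6]
grip_width: 0.0724
```

>>> send_rows(jaw=[-1,-1,-1,-1,-1,-1], dp=[[0,0,0],[0,0,0],[0,0,0],[0,0,0],[0,0,0],[0,0,0]], delta_rot=[[0,0,0],[0,0,0],[0,0,0],[0,0,0],[0,0,0],[0,0,0]])

```text
t: 3.08
eef_pos: [0.5657, 0.2824, 0.0088]
eef_rot: [-0.041, 0.999, 0.0, -0.0]
wrist_force: [-0.3, -0.1, 0.3]
grip_width: -0.0
```

```bash
python3 - <<'E'
from h import *
a=snap('scene','s2.png');cv2.imwrite('pics/s2z.png',cv2.cvtColor(cv2.resize(a[180:330,250:430],None,fx=4,fy=4),cv2.COLOR_RGB2BGR))
E
python3 go.py 0.5528 -0.0199 0.12 101.4
```

```text
t 3.12 p [0.5657 0.2824 0.0088] jaw 94.7 zaxis [-0.  0. -1.] F [-0.4  0.1  0.4] w -0.0 q [-0.63  0.51  0.12  1.64 -0.07  1.    1.17]
dp [-0.0643 -1.5116  0.5559] rot [-0.     -0.      0.0372] deg 6.7
```

View pics/s2z.png

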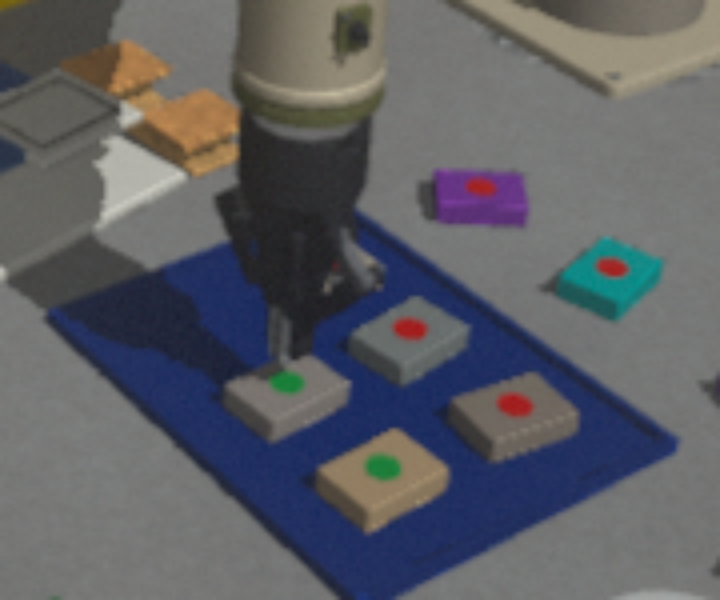

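```bash
python3 - <<'E'
from h import *
print(proj('scene',[0.5657,0.2824,0.009]),proj('scene',[0.5667,0.281,0.022]),proj('top',[0.5657,0.2824,0.009]))
a=snap('top','t2.png');cv2.imwrite('pics/t2z.png',cv2.cvtColor(cv2.resize(a[150:280,130:290],None,fx=4.5,fy=4.5,interpolation=cv2.INTER_CUBIC),cv2.COLOR_RGB2BGR))
E
```

```text
[321.17379677 278.5262001 ] [320.80101408 274.21622502] [199.02112864 200.37722238]
```

View pics/t2z.png

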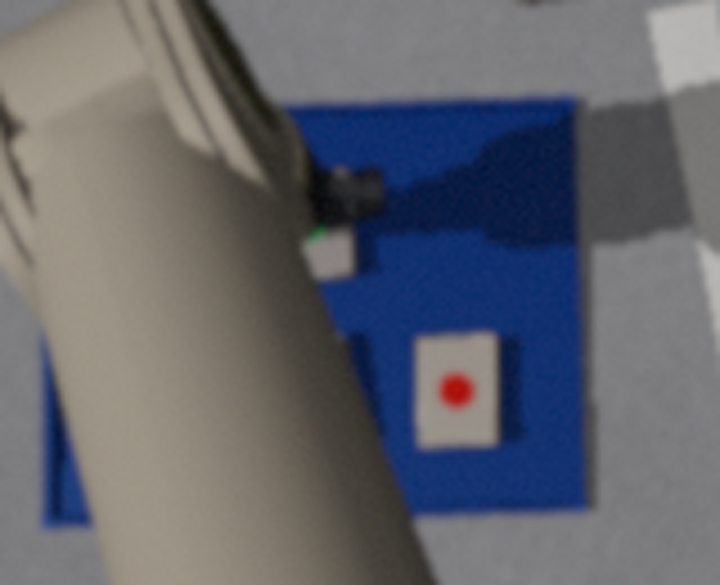

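>>> send_rows(jaw=[-1,-1,-1], dp=[[0,0,0.2],[0,0,0.4],[0,0,0.4]], delta_rot=[[0,0,0],[0,0,0],[0,0,0]])

```text
t: 3.55
eef_pos: [0.5677, 0.2835, 0.0926]
eef_rot: [-0.041, 0.999, 0.002, 0.003]
wrist_force: [-0.0, -0.4, -0.3]
grip_width: -0.0001
```

```bash
python3 - <<'E'
from h import *
a=snap('scene','s3.png');
p=observe()['eef_pos'];q=proj('scene',p);print(p,q, (q-[250,180])*4)
cv2.imwrite('pics/s3z.png',cv2.cvtColor(cv2.resize(a[180:330,250:430],None,fx=4,fy=4),cv2.COLOR_RGB2BGR))
E
```

```text
[0.5665319  0.28294022 0.09034154] [322.93330676 252.03185207] [291.73322706 288.12740827]
```

View pics/s3z.png

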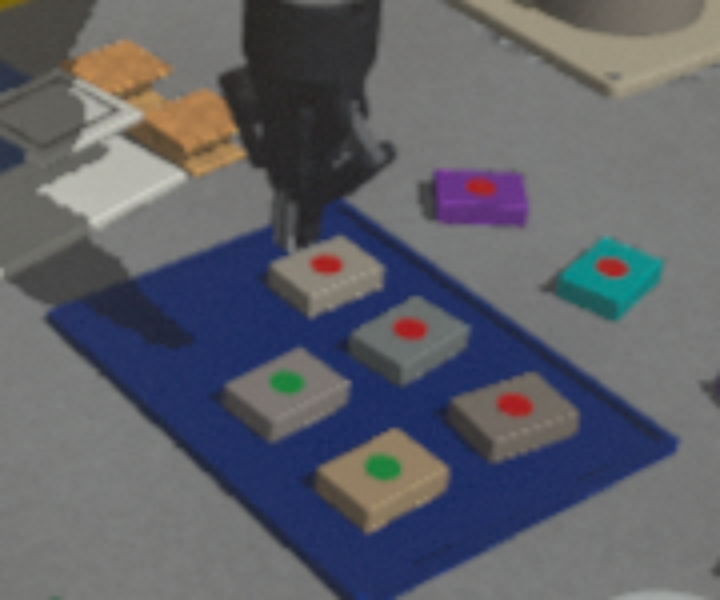

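```bash
python3 - <<'E'
from h import *
p=observe()['eef_pos']
a=snap('scene','s4.png').copy()
a=cv2.resize(a[190:270,280:380],None,fx=7.5,fy=7.5,interpolation=cv2.INTER_CUBIC)
for k,dz in enumerate((0,.01,.02,.03)):
    q=(proj('scene',p+[0,0,dz])-[280,190])*7.5+3.25; print(dz,q); cv2.circle(a,tuple(int(v) for v in q),3,(255,0,255),-1)
cv2.imwrite('pics/s4z.png',cv2.cvtColor(np.clip(a.astype(float)*1.8,0,255).astype(np.uint8),cv2.COLOR_RGB2BGR))
E
```

```text
0 [325.24980073 468.48889051]
0.01 [327.06857846 442.85226155]
0.02 [328.90353076 416.98764363]
0.03 [330.75487434 390.89198187]
```

View pics/s4z.png

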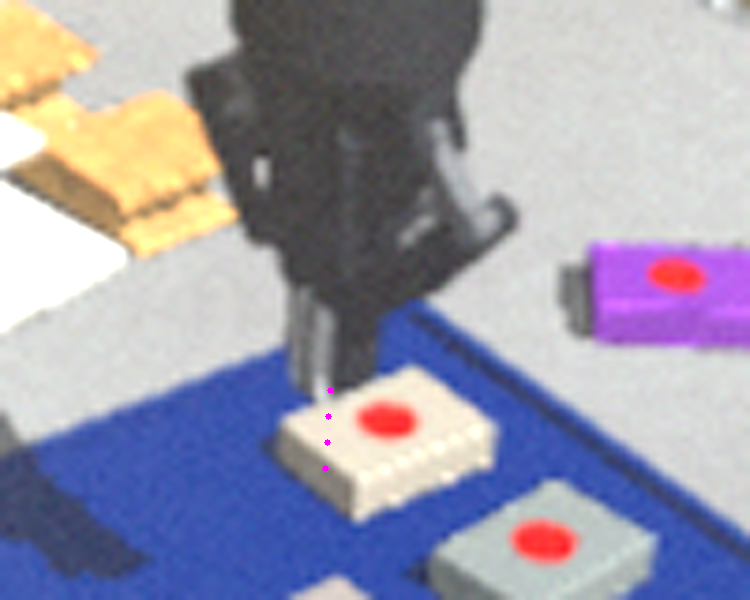

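>>> send_rows(jaw=[0.7,0.7,0.7,0.7,0.7,0.7,0.7], dp=[[0,-0.01,0],[0,-0.01,0],[0,-0.01,-0.1],[0,-0.01,-0.2],[0,-0.01,-0.3],[0,-0.01,-0.41],[0,-0.01,-0.41]], delta_rot=[[0,0,0],[0,0,0],[0,0,0],[0,0,0],[0,0,0],[0,0,0],[0,0,0]])

```text
t: 4.53
eef_pos: [0.564, 0.2796, 0.004]
eef_rot: [-0.041, 0.999, -0.001, -0.002]
wrist_force: [0.3, -0.6, 0.8]
grip_width: 0.0725
```

```bash
python3 - <<'E'
from h import *
p=observe()['eef_pos'];print(p)
a=snap('scene','s5.png').copy()
a=cv2.resize(a[210:290,270:370],None,fx=7.5,fy=7.5,interpolation=cv2.INTER_CUBIC)
for k,dz in enumerate((0,.01,.02,.03)):
    q=(proj('scene',p+[0,0,dz])-[270,210])*7.5+3.25; cv2.circle(a,tuple(int(v) for v in q),3,(255,0,255),-1)
cv2.imwrite('pics/s5z.png',cv2.cvtColor(np.clip(a.astype(float)*1.8,0,255).astype(np.uint8),cv2.COLOR_RGB2BGR))
E
```

```text
[0.56399522 0.27956974 0.00403712]
```

View pics/s5z.png

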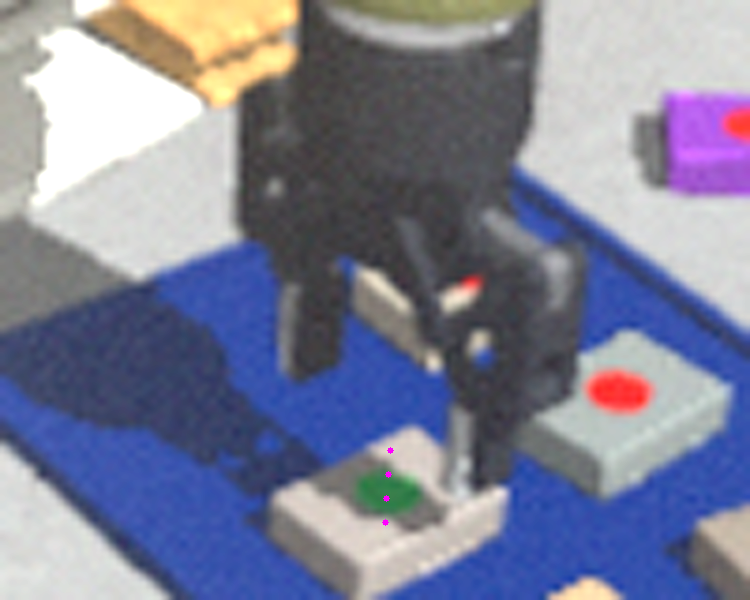

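>>> send_rows(jaw=[0.7,0.7], dp=[[0,0,-0.03],[0,0,-0.06]], delta_rot=[[0,0,0],[0,0,0]])

```text
t: 4.82
eef_pos: [0.5661, 0.2807, -0.0049]
eef_rot: [-0.041, 0.999, 0.0, 0.001]
wrist_force: [0.5, 0.6, 0.0]
grip_width: 0.0729
```

```bash
python3 - <<'E'
from h import *
p=observe()['eef_pos'];print(p)
a=snap('scene','s6.png').copy()
a=cv2.resize(a[210:290,270:370],None,fx=7.5,fy=7.5,interpolation=cv2.INTER_CUBIC)
cv2.imwrite('pics/s6z.png',cv2.cvtColor(np.clip(a.astype(float)*1.8,0,255).astype(np.uint8),cv2.COLOR_RGB2BGR))
E
```

```text
[ 0.56609672  0.28072568 -0.00485523]
```

View pics/s6z.png

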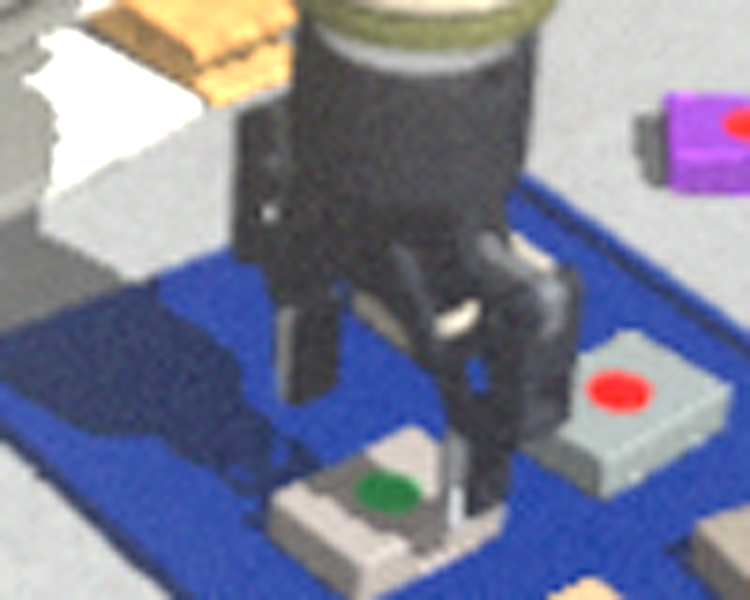

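>>> send_rows(jaw=[0.7,0.7,0.7], dp=[[0,0,-0.03],[0,0,-0.05],[0,0,-0.05]], delta_rot=[[0,0,0],[0,0,0],[0,0,0]])

```text
t: 5.25
eef_pos: [0.5654, 0.2803, -0.0156]
eef_rot: [-0.041, 0.999, -0.0, -0.0]
wrist_force: [-0.0, -0.5, -0.3]
grip_width: 0.0722
```

```bash
python3 - <<'E'
from h import *
p=observe()['eef_pos'];print(p)
a=snap('scene','s7.png').copy()
a=cv2.resize(a[210:290,270:370],None,fx=7.5,fy=7.5,interpolation=cv2.INTER_CUBIC)
cv2.imwrite('pics/s7z.png',cv2.cvtColor(np.clip(a.astype(float)*1.8,0,255).astype(np.uint8),cv2.COLOR_RGB2BGR))
E
```

```text
[ 0.56544466  0.2803128  -0.01556612]
```

View pics/s7z.png

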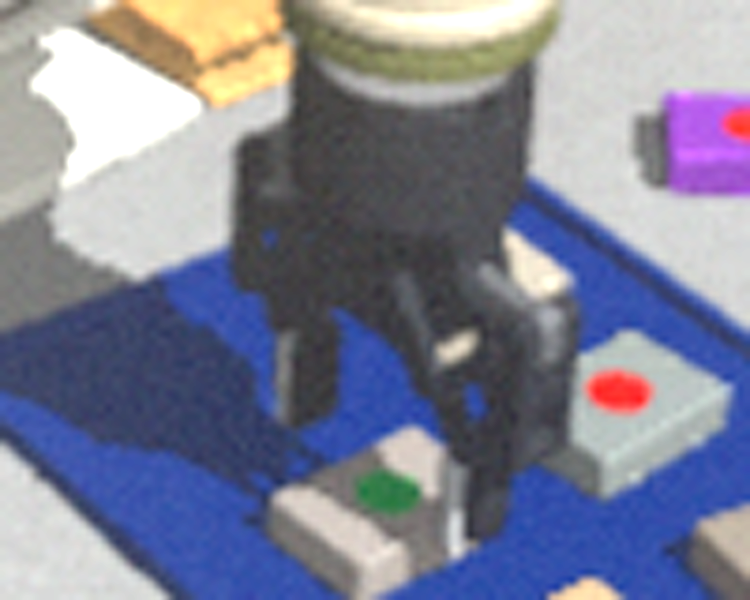

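>>> send_rows(jaw=[0.7,0.7,0.7], dp=[[0,0,-0.02],[0,0,-0.04],[0,0,-0.04]], delta_rot=[[0,0,0],[0,0,0],[0,0,0]])

```text
t: 5.68
eef_pos: [0.5653, 0.2803, -0.0237]
eef_rot: [-0.041, 0.999, -0.0, -0.0]
wrist_force: [0.3, 0.1, -0.3]
grip_width: 0.0726
```

>>> send_rows(jaw=[0.7,0.7], dp=[[0,0,-0.015],[0,0,-0.015]], delta_rot=[[0,0,0],[0,0,0]])

```text
t: 5.92
eef_pos: [0.5655, 0.2804, -0.0264]
eef_rot: [-0.041, 0.999, -0.0, -0.0]
wrist_force: [0.3, -0.0, -0.6]
grip_width: 0.0725
```

```bash
python3 - <<'E'
from h import *
p=observe()['eef_pos'];print(p)
a=snap('scene','s8.png').copy()
a=cv2.resize(a[210:290,270:370],None,fx=7.5,fy=7.5,interpolation=cv2.INTER_CUBIC)
cv2.imwrite('pics/s8z.png',cv2.cvtColor(np.clip(a.astype(float)*1.8,0,255).astype(np.uint8),cv2.COLOR_RGB2BGR))
E
```

```text
[ 0.56552789  0.28036588 -0.02641672]
```

View pics/s8z.png

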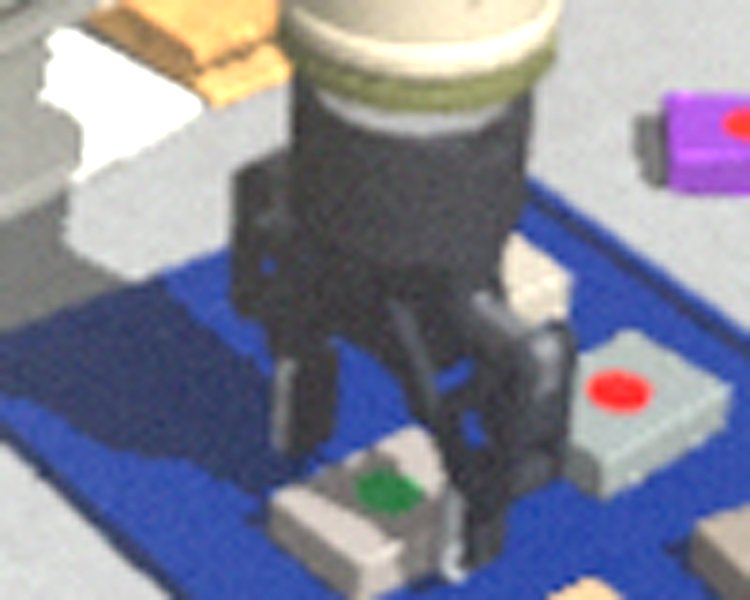

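>>> send_rows(jaw=[-1,-1,-1,-1,-1], dp=[[0,0,0],[0,0,0],[0,0,0],[0,0,0],[0,0,0]], delta_rot=[[0,0,0],[0,0,0],[0,0,0],[0,0,0],[0,0,0]])

```text
t: 6.6
eef_pos: [0.566, 0.2806, -0.0257]
eef_rot: [-0.041, 0.999, 0.0, 0.0]
wrist_force: [-1.5, 0.5, 6.1]
grip_width: 0.0443
```

>>> send_rows(jaw=[-1,-1,-1,-1,-1,-1], dp=[[0,0,0.1],[0,0,0.3],[0,0,0.6],[0,-0.2,0.8],[0,-0.5,0.8],[0,-0.5,0.8]], delta_rot=[[0,0,0],[0,0,0],[0,0,0],[0,0,0.02],[0,0,0.035],[0,0,0.035]])

```text
t: 7.35
eef_pos: [0.5667, 0.1741, 0.1356]
eef_rot: [-0.092, 0.996, -0.001, 0.001]
wrist_force: [-0.8, 0.0, -2.1]
grip_width: 0.0447
```

```bash
python3 - <<'E'
from h import *
a=snap('scene','s9.png');p=observe()['eef_pos'];q=proj('scene',p);print(q)
u,v=int(q[0]),int(q[1])
a=cv2.resize(a[v-80:v+30,u-70:u+70],None,fx=5,fy=5,interpolation=cv2.INTER_CUBIC)
cv2.imwrite('pics/s9z.png',cv2.cvtColor(np.clip(a.astype(float)*1.8,0,255).astype(np.uint8),cv2.COLOR_RGB2BGR))
E
python3 go.py 0.5528 -0.0199 0.12 101.4
```

```text
[298.4993388  216.44161466]
t 7.4 p [0.566  0.1776 0.1351] jaw 100.7 zaxis [ 0.001 -0.    -1.   ] F [ 0.2  1.  -1.7] w 0.0444 q [-0.51  0.3   0.15  1.64 -0.05  1.2   1.41]
dp [-0.0661 -0.9877 -0.0753] rot [0.     0.0003 0.0037] deg 0.7
```

View pics/s9z.png

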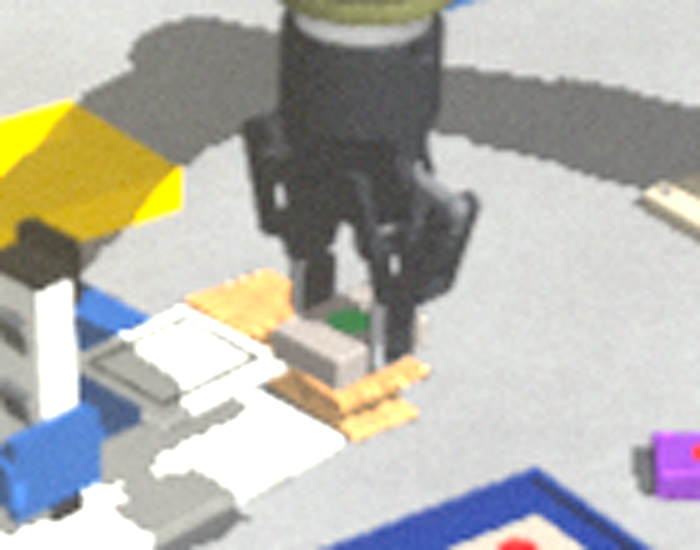

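>>> send_rows(jaw=[-1,-1,-1,-1,-1,-1,-1,-1], dp=[[-0.02,-0.25,0],[-0.03,-0.5,0],[-0.05,-0.75,0],[-0.066,-0.99,0],[-0.066,-0.99,-0.15],[-0.066,-0.99,-0.3],[-0.066,-0.99,-0.4],[-0.066,-0.99,-0.4]], delta_rot=[[0,0,0.004],[0,0,0.004],[0,0,0.004],[0,0,0.004],[0,0,0.004],[0,0,0.004],[0,0,0.004],[0,0,0.004]])

```text
t: 8.4
eef_pos: [0.5514, -0.0165, 0.0527]
eef_rot: [-0.103, 0.995, 0.0, -0.002]
wrist_force: [0.6, 0.5, -1.2]
grip_width: 0.0446
```

```bash
python3 go.py 0.5528 -0.0199 0.032 101.4
python3 - <<'E'
from h import *
a=snap('top','t10.png')
a=cv2.resize(a[140:240,270:380],None,fx=6,fy=6,interpolation=cv2.INTER_CUBIC)
cv2.imwrite('pics/t10z.png',cv2.cvtColor(np.clip(a.astype(float)*1.4,0,255).astype(np.uint8),cv2.COLOR_RGB2BGR))
a=snap('scene','s10.png')
a=cv2.resize(a[150:260,190:330],None,fx=5,fy=5,interpolation=cv2.INTER_CUBIC)
cv2.imwrite('pics/s10z.png',cv2.cvtColor(np.clip(a.astype(float)*1.4,0,255).astype(np.uint8),cv2.COLOR_RGB2BGR))
E
```

```text
t 8.4 p [ 0.5514 -0.0165  0.0527] jaw 101.8 zaxis [-0.003  0.    -1.   ] F [ 0.6  0.5 -1.2] w 0.0446 q [-0.27  0.31  0.25  1.83 -0.09  1.02  1.79]
dp [ 0.0072 -0.0171 -0.1035] rot [-0.     -0.001  -0.0022] deg -0.4
```

View pics/t10z.png

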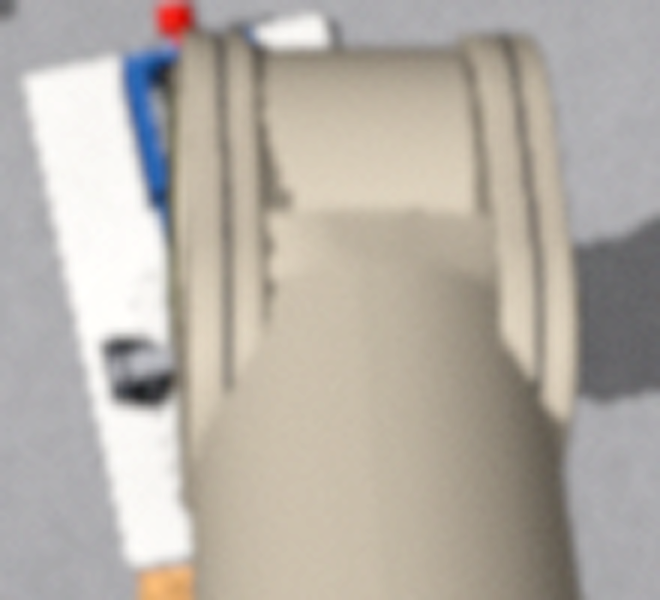

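View pics/s10z.png

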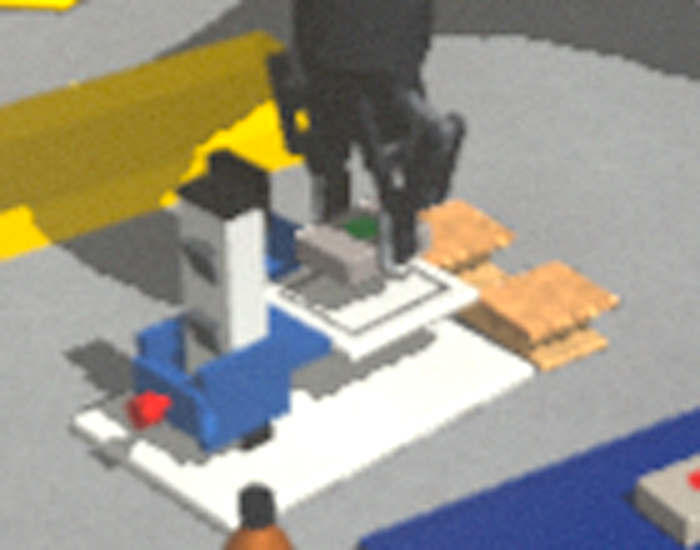

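>>> send_rows(jaw=[-1,-1,-1,-1], dp=[[0.007,-0.017,-0.04],[0.007,-0.017,-0.07],[0.007,-0.017,-0.09],[0.007,-0.017,-0.09]], delta_rot=[[0,0,-0.002],[0,0,-0.002],[0,0,-0.002],[0,0,-0.002]])

```text
t: 9.0
eef_pos: [0.5536, -0.0209, 0.0355]
eef_rot: [-0.099, 0.995, 0.0, -0.0]
wrist_force: [0.1, 0.0, -1.4]
grip_width: 0.0446
```

```bash
python3 go.py 0.5528 -0.0199 0.031 101.4
```

```text
t 9.0 p [ 0.5536 -0.0209  0.0355] jaw 101.4 zaxis [-0.001  0.    -1.   ] F [ 0.1  0.  -1.4] w 0.0446 q [-0.26  0.33  0.25  1.84 -0.1   0.98  1.8 ]
dp [-0.004   0.0052 -0.0223] rot [-0.     -0.0002  0.0002] deg 0.0
```

>>> send_rows(jaw=[-1,-1], dp=[[-0.005,0.005,-0.012],[-0.005,0.005,-0.022]], delta_rot=[[0,0,0],[0,0,0]])

```text
t: 9.25
eef_pos: [0.5528, -0.0198, 0.0314]
eef_rot: [-0.099, 0.995, 0.0, 0.0]
wrist_force: [-0.3, -0.2, -1.8]
grip_width: 0.0447
```

```bash
python3 go.py 0.5528 -0.0199 0.031 101.4
```

```text
t 9.25 p [ 0.5528 -0.0198  0.0314] jaw 101.4 zaxis [ 0.  0. -1.] F [-0.3 -0.2 -1.8] w 0.0447 q [-0.26  0.33  0.25  1.85 -0.1   0.97  1.8 ]
dp [-0.0002 -0.0006 -0.0021] rot [-0.0001  0.      0.0002] deg 0.0
```

>>> send_rows(jaw=[-1,-1], dp=[[0,0,-0.005],[0,0,-0.007]], delta_rot=[[0,0,0],[0,0,0]])

```text
t: 9.5
eef_pos: [0.5528, -0.0199, 0.0303]
eef_rot: [-0.099, 0.995, 0.0, -0.0]
wrist_force: [-3.5, 0.2, 5.7]
grip_width: 0.0445
```

>>> send_rows(jaw=[0.4,0.4,0.4,0.4,0.4,0.4], dp=[[0,0,0.003],[0,0,0.003],[0,0,0.003],[0,0,0.15],[0,0,0.4],[-0.2,0,0.6]], delta_rot=[[0,0,0],[0,0,0],[0,0,0],[0,0,0],[0,0,0],[0,0,0]])

```text
t: 10.25
eef_pos: [0.5141, -0.0199, 0.1519]
eef_rot: [-0.099, 0.995, -0.0, 0.001]
wrist_force: [-0.1, 0.2, 0.2]
grip_width: 0.0594
```

```bash
python3 go.py 0.439 0.0004 0.05 94.5
```

```text
t 10.25 p [ 0.5141 -0.0199  0.1519] jaw 101.4 zaxis [ 0.002 -0.    -1.   ] F [-0.1  0.2  0.2] w 0.0594 q [-0.3   0.12  0.26  1.83 -0.03  1.2   1.75]
dp [-0.3754  0.1013 -0.5094] rot [ 0.0002  0.0006 -0.0381] deg -6.9
```

>>> send_rows(jaw=[0.7,0.7,0.7,0.7,0.7], dp=[[-0.1,-0.1,0],[-0.2,-0.2,0],[-0.335,-0.385,0],[-0.335,-0.385,-0.2],[-0.335,-0.385,-0.2]], delta_rot=[[0,0,-0.02],[0,0,-0.044],[0,0,-0.044],[0,0,-0.044],[0,0,-0.044]])

```text
t: 10.88
eef_pos: [0.444, -0.0969, 0.1084]
eef_rot: [-0.03, 1.0, 0.0, -0.002]
wrist_force: [0.1, 0.4, 1.0]
grip_width: 0.0726
```

```bash
python3 go.py 0.4468 -0.097 -0.014 93.4
python3 - <<'E'
from h import *
a=snap('top','t11.png')
a=cv2.resize(a[140:270,270:380],None,fx=4.5,fy=4.5,interpolation=cv2.INTER_CUBIC)
cv2.imwrite('pics/t11z.png',cv2.cvtColor(a,cv2.COLOR_RGB2BGR))
a=snap('scene','s11.png')
a=cv2.resize(a[150:260,190:330],None,fx=5,fy=5,interpolation=cv2.INTER_CUBIC)
cv2.imwrite('pics/s11z.png',cv2.cvtColor(np.clip(a.astype(float)*1.4,0,255).astype(np.uint8),cv2.COLOR_RGB2BGR))
E
```

```text
t 10.88 p [ 0.444  -0.0969  0.1084] jaw 93.4 zaxis [-0.004  0.    -1.   ] F [0.1 0.4 1. ] w 0.0726 q [-0.22  0.02  0.34  2.02 -0.01  1.1   1.76]
dp [ 1.41e-02 -5.00e-04 -6.12e-01] rot [-0.0001 -0.0013 -0.    ] deg -0.0
```

View pics/t11z.png

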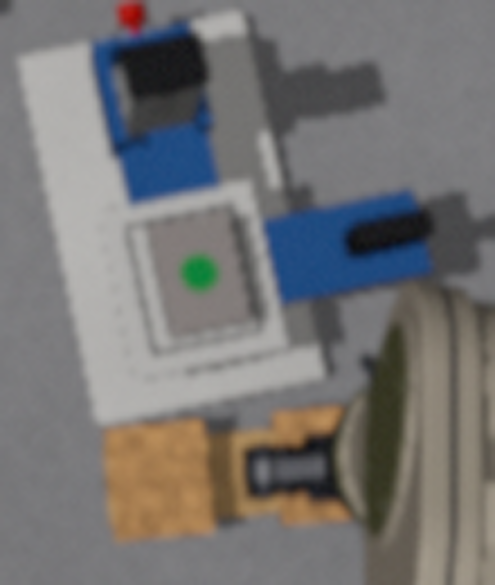

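View pics/s11z.png

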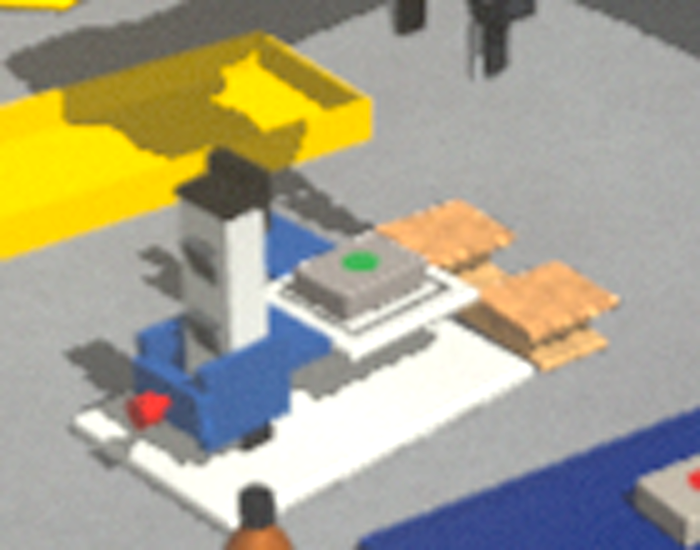

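```bash
python3 - <<'E'
from h import *
im=cv2.imread('pics/t11.png')
hsv=cv2.cvtColor(im,cv2.COLOR_BGR2HSV);m=cv2.inRange(hsv,(50,120,60),(80,255,255))
n,l,st,c=cv2.connectedComponentsWithStats(m)
for i in range(1,n):
    if st[i,4]>15: print(c[i],at('top',c[i],.078),at('top',c[i],.022))
# outline corners again in this picture: crop coords/4.5
P=[(127,225),(232,205),(262,328),(156,352)]
W=np.array([at('top',(np.array(p)+.5)/4.5-.5+[270,140],.06)[:2] for p in P]);print(W.mean(0))
E
```

```text
[155.83068783 104.00529101] [0.80981094 0.38202483 0.078     ] [0.8308151  0.39999684 0.022     ]
[163.4137931  199.72413793] [0.56000149 0.35785868 0.078     ] [0.56709978 0.37448546 0.022     ]
[313.87179487 200.02564103] [ 0.55419444 -0.02139783  0.078     ] [ 0.56096947 -0.02588271  0.022     ]
[537.55546289 406.01000834] [ 0.05157341 -0.54494026  0.078     ] [ 0.03036958 -0.57856862  0.022     ]
[ 49.13272311 409.6819222 ] [0.05840104 0.62156465 0.078     ] [0.03757727 0.65287087 0.022     ]
[ 0.55331228 -0.01995511]
```

>>> send_rows(jaw=[0.7,0.7,0.7,0.7,0.7], dp=[[0.014,0,-0.2],[0.014,0,-0.4],[0.014,0,-0.55],[0.014,0,-0.632],[0.014,0,-0.632]], delta_rot=[[0,0,0],[0,0,0],[0,0,0],[0,0,0],[0,0,0]])

```text
t: 11.6
eef_pos: [0.4491, -0.0965, -0.0162]
eef_rot: [-0.031, 1.0, -0.0, -0.0]
wrist_force: [-0.4, -0.7, 0.6]
grip_width: 0.0727
```

```bash
python3 go.py 0.4468 -0.097 -0.018 93.4
python3 - <<'E'
from h import *
a=snap('scene','s12.png')
a=cv2.resize(a[120:230,220:360],None,fx=5,fy=5,interpolation=cv2.INTER_CUBIC)
cv2.imwrite('pics/s12z.png',cv2.cvtColor(np.clip(a.astype(float)*1.6,0,255).astype(np.uint8),cv2.COLOR_RGB2BGR))
E
```

```text
t 11.6 p [ 0.4491 -0.0965 -0.0162] jaw 93.5 zaxis [-0.001 -0.    -1.   ] F [-0.4 -0.7  0.6] w 0.0727 q [-0.19  0.23  0.33  2.12 -0.1   0.81  1.83]
dp [-0.0115 -0.0024 -0.009 ] rot [ 0.     -0.0002 -0.0006] deg -0.1
```

View pics/s12z.png

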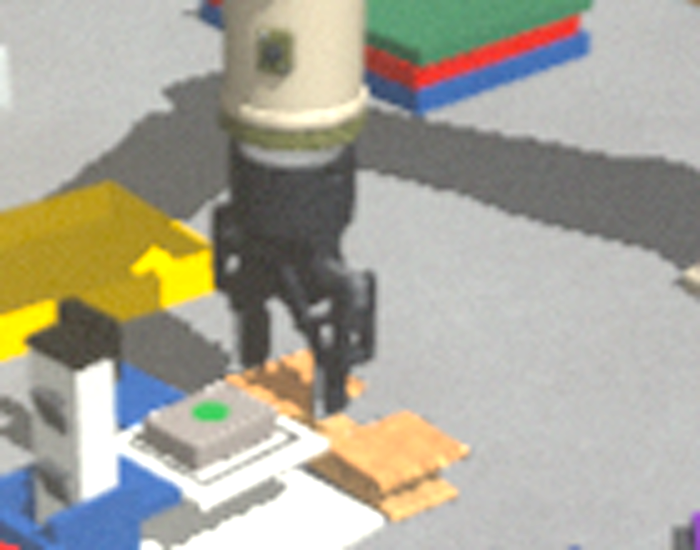

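>>> send_rows(jaw=[0.7,-1,-1,-1,-1], dp=[[-0.01,0,-0.01],[-0.01,0,-0.01],[-0.01,0,-0.01],[-0.01,0,-0.01],[-0.01,0,-0.01]], delta_rot=[[0,0,0],[0,0,0],[0,0,0],[0,0,0],[0,0,0]])

```text
t: 12.28
eef_pos: [0.4473, -0.0969, -0.0172]
eef_rot: [-0.03, 1.0, 0.0, 0.001]
wrist_force: [-3.4, 0.4, 9.6]
grip_width: 0.0565
```

>>> send_rows(jaw=[-1,-1,-1,-1,-1], dp=[[0,0,0.05],[0,0,0.2],[0,0,0.4],[0,0,0.6],[0,0,0.6]], delta_rot=[[0,0,0],[0,0,0],[0,0,0],[0,0,0.02],[0,0,0.044]])

```text
t: 12.9
eef_pos: [0.4489, -0.0972, 0.1055]
eef_rot: [-0.1, 0.995, -0.0, 0.003]
wrist_force: [0.2, 0.6, -0.7]
grip_width: 0.0561
```

```bash
python3 go.py 0.5535 -0.0205 0.045 101.4
python3 - <<'E'
from h import *
a=snap('scene','s13.png')
a=cv2.resize(a[90:200,220:360],None,fx=5,fy=5,interpolation=cv2.INTER_CUBIC)
cv2.imwrite('pics/s13z.png',cv2.cvtColor(np.clip(a.astype(float)*1.6,0,255).astype(np.uint8),cv2.COLOR_RGB2BGR))
E
```

```text
t 12.9 p [ 0.4489 -0.0972  0.1055] jaw 101.5 zaxis [ 0.006  0.    -1.   ] F [ 0.2  0.6 -0.7] w 0.0561 q [-0.22  0.03  0.34  2.02 -0.01  1.09  1.9 ]
dp [ 0.5231  0.3836 -0.3023] rot [-0.0001  0.002  -0.0004] deg -0.1
```

View pics/s13z.png

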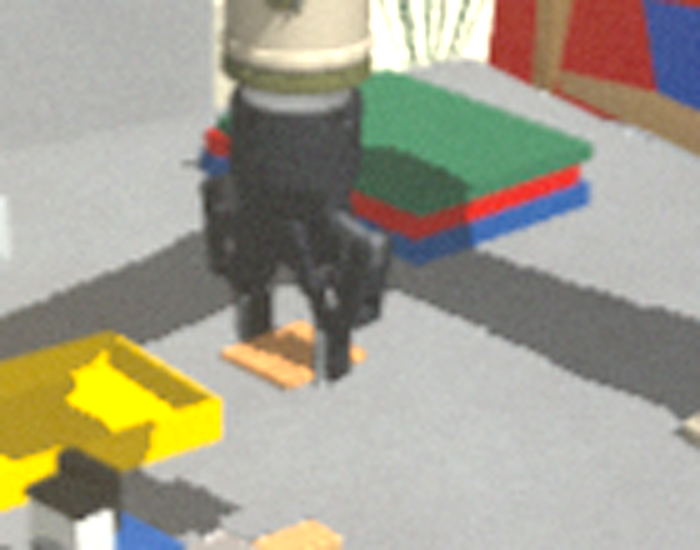

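>>> send_rows(jaw=[-1,-1,-1,-1,-1,-1,-1], dp=[[0.13,0.1,0],[0.26,0.2,0],[0.4,0.3,0],[0.523,0.39,0],[0.523,0.39,-0.15],[0.523,0.39,-0.28],[0.523,0.39,-0.28]], delta_rot=[[0,0,0],[0,0,0],[0,0,0],[0,0,0],[0,0,0],[0,0,0],[0,0,0]])

```text
t: 13.82
eef_pos: [0.5496, -0.019, 0.0441]
eef_rot: [-0.099, 0.995, -0.0, -0.002]
wrist_force: [0.2, 0.0, -0.3]
grip_width: 0.056
```

```bash
python3 go.py 0.5535 -0.0192 0.037 101.4
python3 - <<'E'
from h import *
a=snap('scene','s14.png')
a=cv2.resize(a[150:260,190:330],None,fx=5,fy=5,interpolation=cv2.INTER_CUBIC)
cv2.imwrite('pics/s14z.png',cv2.cvtColor(np.clip(a.astype(float)*1.4,0,255).astype(np.uint8),cv2.COLOR_RGB2BGR))
E
```

```text
t 13.82 p [ 0.5496 -0.019   0.0441] jaw 101.3 zaxis [-0.004 -0.001 -1.   ] F [ 0.2  0.  -0.3] w 0.056 q [-0.29  0.32  0.28  1.84 -0.1   1.    1.8 ]
dp [ 0.0197 -0.0008 -0.0355] rot [ 0.0002 -0.0013  0.0005] deg 0.1
```

View pics/s14z.png

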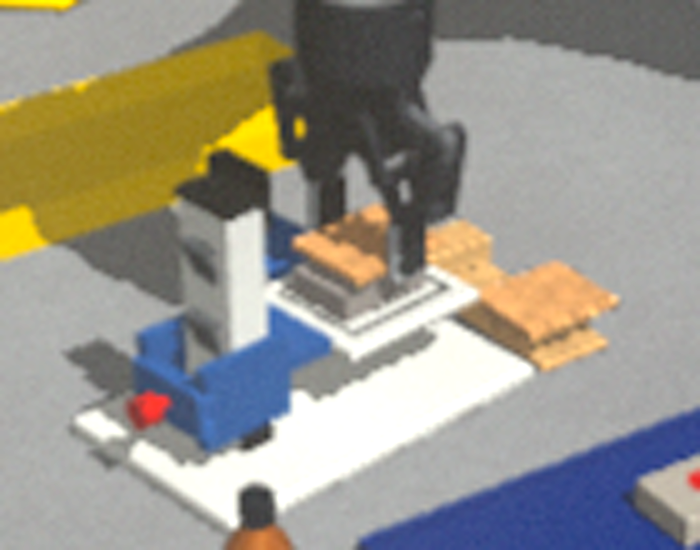

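>>> send_rows(jaw=[-1,-1,-1], dp=[[0.008,0,-0.015],[0.008,0,-0.025],[0.008,0,-0.025]], delta_rot=[[0,0,0],[0,0,0],[0,0,0]])

```text
t: 14.25
eef_pos: [0.553, -0.019, 0.041]
eef_rot: [-0.099, 0.995, 0.0, 0.0]
wrist_force: [-0.2, 0.2, -0.5]
grip_width: 0.0565
```

```bash
python3 go.py 0.5535 -0.0192 0.036 101.4
```

```text
t 14.25 p [ 0.553 -0.019  0.041] jaw 101.4 zaxis [ 0.  0. -1.] F [-0.2  0.2 -0.5] w 0.0565 q [-0.29  0.32  0.28  1.84 -0.1   0.99  1.8 ]
dp [ 0.0023 -0.0012 -0.0249] rot [-0.      0.0001  0.0003] deg 0.0
```

>>> send_rows(jaw=[-1,-1,-1], dp=[[0.002,0,-0.015],[0.002,0,-0.022],[0.002,0,-0.022]], delta_rot=[[0,0,0],[0,0,0],[0,0,0]])

```text
t: 14.62
eef_pos: [0.5532, -0.019, 0.0361]
eef_rot: [-0.099, 0.995, 0.0, -0.0]
wrist_force: [0.3, 0.4, 0.2]
grip_width: 0.0559
```

>>> send_rows(jaw=[-1,-1], dp=[[0,0,-0.004],[0,0,-0.006]], delta_rot=[[0,0,0],[0,0,0]])

```text
t: 14.88
eef_pos: [0.5533, -0.0189, 0.0358]
eef_rot: [-0.099, 0.995, 0.0, 0.0]
wrist_force: [-5.5, -0.3, 11.4]
grip_width: 0.056
```

>>> send_rows(jaw=[0.6,0.6,0.6,0.6,0.6,0.6], dp=[[0,0,0.004],[0,0,0.004],[0,0,0.004],[0,0,0.15],[0,0,0.35],[0,0.3,0.6]], delta_rot=[[0,0,0],[0,0,0],[0,0,0],[0,0,0],[0,0,0],[0,0,0]])

```text
t: 15.62
eef_pos: [0.5533, 0.0256, 0.1463]
eef_rot: [-0.096, 0.995, -0.001, -0.0]
wrist_force: [1.0, 1.7, 0.4]
grip_width: 0.0684
```

```bash
python3 go.py 0.5671 0.3742 0.06 93.6
```

```text
t 15.62 p [0.5533 0.0256 0.1463] jaw 101.0 zaxis [ 0.    -0.002 -1.   ] F [1.  1.7 0.4] w 0.0684 q [-0.36  0.21  0.27  1.74 -0.06  1.2   1.68]
dp [ 0.0689  1.7432 -0.4313] rot [ 0.0005  0.     -0.0409] deg -7.4
```

>>> send_rows(jaw=[0.7,0.7,0.7,0.7,0.7], dp=[[0.01,0.25,0.05],[0.02,0.5,0.05],[0.04,0.75,0.05],[0.07,0.98,0.05],[0.07,0.98,0.05]], delta_rot=[[0,0,-0.01],[0,0,-0.02],[0,0,-0.03],[0,0,-0.041],[0,0,-0.041]])

```text
t: 16.25
eef_pos: [0.5662, 0.2299, 0.1543]
eef_rot: [-0.038, 0.999, 0.001, -0.001]
wrist_force: [-0.2, -0.0, -1.6]
grip_width: 0.0723
```

```bash
python3 go.py 0.5671 0.3742 -0.024 93.6
cat > dots.py <<'E'
from h import *
import sys
a=snap('top',sys.argv[1]); im=cv2.cvtColor(a,cv2.COLOR_RGB2BGR)
hsv=cv2.cvtColor(im,cv2.COLOR_BGR2HSV)
for nm,m in (('G',cv2.inRange(hsv,(50,120,60),(80,255,255))),('R',cv2.inRange(hsv,(0,150,90),(6,255,255))|cv2.inRange(hsv,(172,150,90),(180,255,255)))):
    n,l,st,c=cv2.connectedComponentsWithStats(m)
    for i in range(1,n):
        if st[i,4]>20 and 140<c[i][0]<480 and 150<c[i][1]<280: print(nm,st[i,4],np.round(c[i],1),np.round(at('top',c[i],.022),4))
E
python3 dots.py t15.png; python3 - <<'E'
from h import *
im=cv2.imread('pics/t15.png');cv2.imwrite('pics/t15z.png',cv2.resize(im[140:280,140:380],None,fx=3.3,fy=3.3,interpolation=cv2.INTER_CUBIC))
E
```

```text
t 16.25 p [0.5662 0.2299 0.1543] jaw 94.3 zaxis [-0.001  0.001 -1.   ] F [-0.2 -0.  -1.6] w 0.0723 q [-0.59  0.33  0.17  1.57 -0.06  1.25  1.23]
dp [ 0.0047  0.7217 -0.8915] rot [-0.0004 -0.0004 -0.004 ] deg -0.7
R 27 [231.7 236.1] [0.4681 0.1926 0.022 ]
```

View pics/t15z.png

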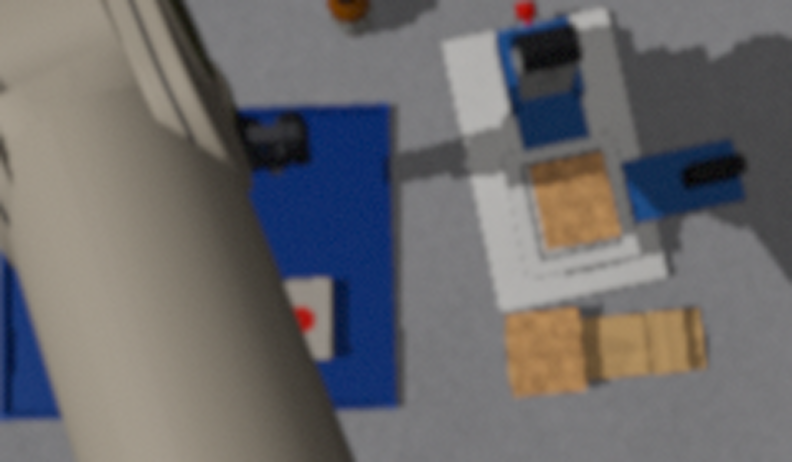

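>>> send_rows(jaw=[0.7,0.7,0.7,0.7,0.7,0.7,0.7,0.7], dp=[[0,0.25,0],[0,0.5,0],[0,0.69,0],[0,0.69,-0.25],[0,0.69,-0.5],[0,0.69,-0.7],[0,0.69,-0.8],[0,0.69,-0.8]], delta_rot=[[0,0,0],[0,0,0],[0,0,0],[0,0,0],[0,0,0],[0,0,0],[0,0,0],[0,0,0]])

```text
t: 17.3
eef_pos: [0.5671, 0.3618, -0.0057]
eef_rot: [-0.034, 0.999, -0.001, -0.001]
wrist_force: [-0.6, 0.3, 0.2]
grip_width: 0.0724
```

```bash
python3 go.py 0.5671 0.3742 -0.0245 93.6
python3 - <<'E'
from h import *
P=[(528,165),(600,151),(620,236),(548,250)]
W=np.array([at('top',(np.array(p)+.5)/3.3-.5+[140,140],.084)[:2] for p in P]);print(W.mean(0),np.linalg.norm(W[0]-W[3]),np.linalg.norm(W[0]-W[1]))
E
```

```text
t 17.3 p [ 0.5671  0.3618 -0.0057] jaw 93.9 zaxis [-0.001 -0.001 -1.   ] F [-0.6  0.3  0.2] w 0.0724 q [-0.71  0.61  0.11  1.52 -0.07  1.02  1.05]
dp [-0.0001  0.0618 -0.094 ] rot [ 0.0005 -0.0004 -0.0018] deg -0.3
[ 0.55262514 -0.02018431] 0.06659114350044655 0.055970723239539534
```

>>> send_rows(jaw=[0.7,0.7,0.7,0.7], dp=[[0,0.062,0],[0,0.062,-0.05],[0,0.062,-0.092],[0,0.062,-0.092]], delta_rot=[[0,0,0],[0,0,0],[0,0,0],[0,0,0]])

```text
t: 17.8
eef_pos: [0.5668, 0.3748, -0.0244]
eef_rot: [-0.035, 0.999, -0.001, -0.001]
wrist_force: [-0.2, -0.6, -0.5]
grip_width: 0.0725
```

>>> send_rows(jaw=[-1,-1,-1,-1], dp=[[0,0,0],[0,0,0],[0,0,0],[0,0,0]], delta_rot=[[0,0,0],[0,0,0],[0,0,0],[0,0,0]])

```text
t: 18.3
eef_pos: [0.5678, 0.3756, -0.0227]
eef_rot: [-0.035, 0.999, 0.0, 0.0]
wrist_force: [0.9, -0.7, 5.8]
grip_width: 0.0445
```

>>> send_rows(jaw=[-1,-1,-1,-1,-1,-1,-1,-1,-1], dp=[[0,0,0.1],[0,0,0.3],[0,0,0.6],[0,0,0.85],[0,-0.2,0.85],[0,-0.45,0.85],[0,-0.7,0.85],[-0.03,-0.95,0.85],[-0.03,-0.95,0.85]], delta_rot=[[0,0,0],[0,0,0],[0,0,0],[0,0,0.01],[0,0,0.02],[0,0,0.03],[0,0,0.04],[0,0,0.04],[0,0,0.04]])

```text
t: 19.42
eef_pos: [0.5618, 0.1802, 0.148]
eef_rot: [-0.094, 0.996, -0.001, 0.0]
wrist_force: [0.1, 0.7, -1.1]
grip_width: 0.0439
```

```bash
python3 go.py 0.5535 -0.0195 0.075 101.4
python3 - <<'E'
from h import *
a=snap('scene','s16.png')
a=cv2.resize(a[130:270,220:400],None,fx=4.2,fy=4.2,interpolation=cv2.INTER_CUBIC)
cv2.imwrite('pics/s16z.png',cv2.cvtColor(np.clip(a.astype(float)*1.4,0,255).astype(np.uint8),cv2.COLOR_RGB2BGR))
E
```

```text
t 19.43 p [0.5618 0.1802 0.148 ] jaw 100.8 zaxis [ 0.001 -0.001 -1.   ] F [ 0.1  0.7 -1.1] w 0.0439 q [-0.53  0.28  0.17  1.64 -0.05  1.22  1.41]
dp [-0.0414 -0.9985 -0.3649] rot [0.0004 0.0003 0.0034] deg 0.6
```

View pics/s16z.png

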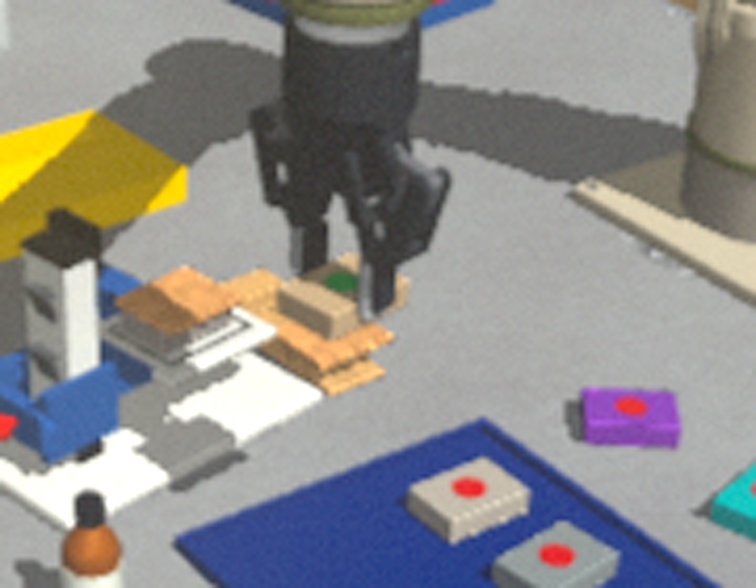

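>>> send_rows(jaw=[-1,-1,-1,-1,-1,-1,-1,-1], dp=[[-0.01,-0.25,0],[-0.02,-0.5,0],[-0.03,-0.75,0],[-0.04,-1,0],[-0.04,-1,-0.1],[-0.04,-1,-0.25],[-0.04,-1,-0.36],[-0.04,-1,-0.36]], delta_rot=[[0,0,0.003],[0,0,0.003],[0,0,0.003],[0,0,0.003],[0,0,0.003],[0,0,0.003],[0,0,0.003],[0,0,0.003]])

```text
t: 20.48
eef_pos: [0.5524, -0.0131, 0.0736]
eef_rot: [-0.103, 0.995, 0.0, -0.001]
wrist_force: [-0.1, 0.0, -1.3]
grip_width: 0.0441
```

```bash
python3 go.py 0.5538 -0.0195 0.062 101.4
```

```text
t 20.48 p [ 0.5524 -0.0131  0.0736] jaw 101.8 zaxis [-0.003  0.    -1.   ] F [-0.1  0.  -1.3] w 0.0441 q [-0.29  0.28  0.27  1.81 -0.09  1.06  1.79]
dp [ 0.007  -0.032  -0.0578] rot [-0.0001 -0.0009 -0.0024] deg -0.4
```

>>> send_rows(jaw=[-1,-1,-1,-1], dp=[[0.005,-0.032,0],[0.005,-0.032,-0.03],[0.005,-0.032,-0.058],[0.005,-0.032,-0.058]], delta_rot=[[0,0,-0.002],[0,0,-0.002],[0,0,-0.002],[0,0,-0.002]])

```text
t: 20.98
eef_pos: [0.5539, -0.0208, 0.0626]
eef_rot: [-0.099, 0.995, 0.0, -0.0]
wrist_force: [-0.3, 0.4, -1.3]
grip_width: 0.0443
```

```bash
python3 go.py 0.5538 -0.0195 0.0573 101.4
```

```text
t 20.98 p [ 0.5539 -0.0208  0.0626] jaw 101.4 zaxis [-0.001  0.    -1.   ] F [-0.3  0.4 -1.3] w 0.0443 q [-0.28  0.3   0.27  1.82 -0.09  1.03  1.8 ]
dp [-0.0005  0.0066 -0.0266] rot [-0.     -0.0003  0.0002] deg 0.0
```

>>> send_rows(jaw=[-1,-1,-1], dp=[[0,0.005,-0.013],[0,0.005,-0.024],[0,0.005,-0.024]], delta_rot=[[0,0,0],[0,0,0],[0,0,0]])

```text
t: 21.35
eef_pos: [0.5542, -0.0199, 0.0581]
eef_rot: [-0.099, 0.995, 0.0, -0.0]
wrist_force: [0.0, -0.4, -1.1]
grip_width: 0.0438
```

>>> send_rows(jaw=[-1,-1], dp=[[0,0,-0.004],[0,0,-0.006]], delta_rot=[[0,0,0],[0,0,0]])

```text
t: 21.6
eef_pos: [0.5544, -0.02, 0.0573]
eef_rot: [-0.099, 0.995, 0.0, 0.0]
wrist_force: [-2.5, 0.1, 3.1]
grip_width: 0.0441
```

Contact; release and retreat.

>>> send_rows(jaw=[0.3,0.3,0.3,0.3,0.3,0.3,0.3], dp=[[0,0,0],[0,0,0],[0,0,0.01],[0,0,0.15],[0,0,0.35],[0,0.3,0.5],[-0.2,0.6,0.5]], delta_rot=[[0,0,0],[0,0,0],[0,0,0],[0,0,0],[0,0,0],[0,0,0],[0,0,-0.04]])

```text
t: 22.48
eef_pos: [0.5231, 0.0906, 0.1592]
eef_rot: [-0.034, 0.999, 0.001, 0.002]
wrist_force: [0.2, 1.1, -0.7]
grip_width: 0.0556
```

```bash
python3 go.py 0.4677 0.194 0.05 91; python3 dots.py t17.png
python3 - <<'E'
from h import *
im=cv2.imread('pics/t17.png');cv2.imwrite('pics/t17z.png',cv2.resize(im[140:280,140:380],None,fx=3.3,fy=3.3,interpolation=cv2.INTER_CUBIC))
a=snap('scene','s17.png')
a=cv2.resize(a[150:260,190:330],None,fx=5,fy=5,interpolation=cv2.INTER_CUBIC)
cv2.imwrite('pics/s17z.png',cv2.cvtColor(np.clip(a.astype(float)*1.4,0,255).astype(np.uint8),cv2.COLOR_RGB2BGR))
E
```

```text
t 22.48 p [0.5231 0.0906 0.1592] jaw 93.9 zaxis [ 0.005  0.001 -1.   ] F [ 0.2  1.1 -0.7] w 0.0556 q [-0.45  0.14  0.22  1.78 -0.03  1.22  1.41]
dp [-0.2771  0.5169 -0.5459] rot [-0.0004  0.0015 -0.0164] deg -2.9
G 34 [314.7 199.4] [ 0.5626 -0.0281  0.022 ]
R 38 [198.6 237.1] [0.4667 0.2799 0.022 ]
R 26 [230.3 236.5] [0.4671 0.1964 0.022 ]
R 40 [163.3 239. ] [0.4628 0.3728 0.022 ]
```

View pics/t17z.png

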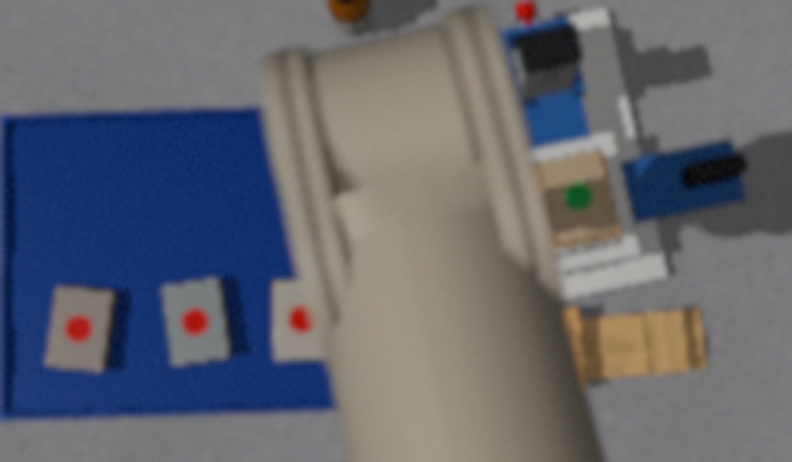

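View pics/s17z.png

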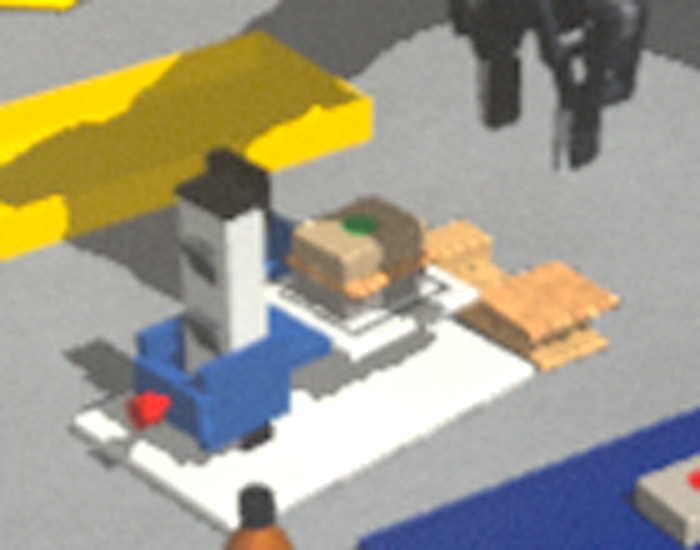

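```bash
python3 - <<'E'
from h import *
im=cv2.imread('pics/t17.png');cv2.imwrite('pics/y.png',cv2.resize(im[140:275,385:480],None,fx=4.4,fy=4.4,interpolation=cv2.INTER_CUBIC))
E
```

```text
(no output)
```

View pics/y.png

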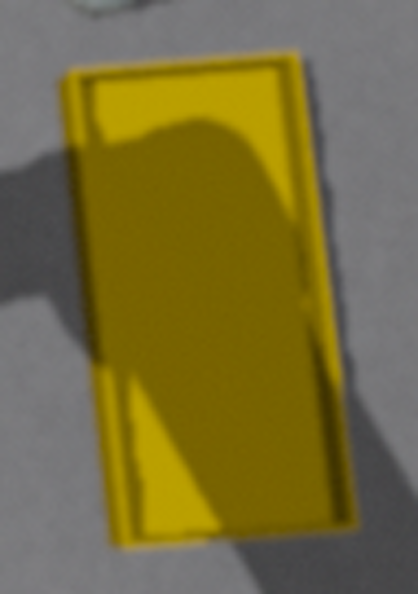

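>>> send_rows(jaw=[0.7,0.7,0.7,0.7,0.7], dp=[[-0.1,0.25,0],[-0.277,0.517,0],[-0.277,0.517,-0.2],[-0.277,0.517,-0.5],[-0.277,0.517,-0.5]], delta_rot=[[0,0,-0.016],[0,0,-0.016],[0,0,-0.016],[0,0,-0.016],[0,0,-0.016]])

```text
t: 23.2
eef_pos: [0.4628, 0.1908, 0.0536]
eef_rot: [-0.011, 1.0, -0.002, -0.003]
wrist_force: [0.7, -0.3, 0.3]
grip_width: 0.0727
```

```bash
python3 go.py 0.4677 0.194 -0.0235 91; python3 dots.py t18.png
```

```text
t 23.2 p [0.4628 0.1908 0.0536] jaw 91.3 zaxis [-0.007 -0.004 -1.   ] F [ 0.7 -0.3  0.3] w 0.0727 q [-0.59  0.2   0.12  1.95 -0.03  1.    1.13]
dp [ 0.0243  0.0158 -0.3856] rot [ 0.0012 -0.0021 -0.0016] deg -0.3
G 39 [314.7 199.1] [ 0.5634 -0.0282  0.022 ]
```

```bash
python3 - <<'E'
from h import *
P=[(76,76),(300,55),(356,523),(124,540)]
W=np.array([at('top',(np.array(p)+.5)/4.4-.5+[385,140],.03)[:2] for p in P]);print(W,W.mean(0),np.linalg.norm(W[0]-W[3]),np.linalg.norm(W[0]-W[1]))
u=W[0]+W[1]-W[2]-W[3];print(np.degrees(np.arctan2(u[1],u[0])))
E
```

```text
[[ 0.67292317 -0.26280589]
 [ 0.68410577 -0.39950158]
 [ 0.40172688 -0.41613218]
 [ 0.39359027 -0.27861907]] [ 0.53808652 -0.33926468] 0.2797801329565598 0.1371523300148298
3.3056605151768994
```

>>> send_rows(jaw=[0.7,0.7,0.7,0.7,-1,-1,-1,-1,-1], dp=[[0.024,0.016,-0.1],[0.024,0.016,-0.25],[0.024,0.016,-0.385],[0.024,0.016,-0.385],[0.024,0.016,-0.385],[0.024,0.016,-0.385],[0.024,0.016,-0.385],[0.024,0.016,-0.385],[0.024,0.016,-0.385]], delta_rot=[[0,0,0],[0,0,0],[0,0,0],[0,0,0],[0,0,0],[0,0,0],[0,0,0],[0,0,0],[0,0,0]])

```text
t: 24.38
eef_pos: [0.4722, 0.1964, -0.0177]
eef_rot: [-0.011, 1.0, 0.001, 0.002]
wrist_force: [-2.9, -1.4, 11.8]
grip_width: 0.0437
```

>>> send_rows(jaw=[-1,-1,-1,-1,-1,-1,-1,-1,-1,-1], dp=[[0,0,0.05],[0,0,0.25],[0,0,0.5],[0,0,0.75],[0,0,1],[0,-0.2,1],[0.05,-0.4,1],[0.1,-0.6,1],[0.15,-0.8,1],[0.2,-1,1]], delta_rot=[[0,0,0],[0,0,0],[0,0,0],[0,0,0],[0,0,0.013],[0,0,0.013],[0,0,0.013],[0,0,0.013],[0,0,0.013],[0,0,0.013]])

```text
t: 25.62
eef_pos: [0.5107, -0.0058, 0.1809]
eef_rot: [-0.032, 1.0, 0.0, 0.001]
wrist_force: [0.1, 0.2, -1.1]
grip_width: 0.0434
```

```bash
python3 go.py 0.626 -0.3335 0.19 93.5
python3 - <<'E'
from h import *
a=snap('scene','s19.png')
cv2.imwrite('pics/s19z.png',cv2.cvtColor(np.clip(a.astype(float)*1.4,0,255).astype(np.uint8),cv2.COLOR_RGB2BGR))
E
```

```text
t 25.62 p [ 0.5107 -0.0058  0.1809] jaw 93.6 zaxis [ 0.001  0.001 -1.   ] F [ 0.1  0.2 -1.1] w 0.0434 q [-0.37  0.08  0.32  1.8  -0.03  1.26  1.58]
dp [ 0.5764 -1.6384  0.0453] rot [-0.0002  0.0004 -0.0006] deg -0.1
```

View pics/s19z.png

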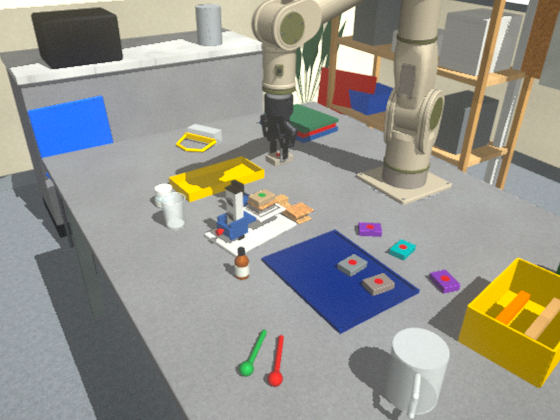

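>>> send_rows(jaw=[-1,-1,-1,-1,-1,-1], dp=[[0.05,-0.25,0],[0.1,-0.5,0],[0.2,-0.75,0],[0.3,-1,0],[0.4,-1,0],[0.5,-1,0]], delta_rot=[[0,0,0],[0,0,0],[0,0,0],[0,0,0],[0,0,0],[0,0,0]])

```text
t: 26.42
eef_pos: [0.611, -0.205, 0.1806]
eef_rot: [-0.031, 1.0, 0.0, 0.0]
wrist_force: [0.0, 0.2, -1.1]
grip_width: 0.0436
```

```bash
python3 go.py 0.630 -0.3335 0.01 93.5
```

```text
t 26.43 p [ 0.611  -0.205   0.1806] jaw 93.5 zaxis [ 0.  0. -1.] F [ 0.   0.2 -1.1] w 0.0436 q [-0.09  0.4   0.47  1.45 -0.18  1.33  2.02]
dp [ 0.095  -0.6427 -0.8531] rot [-0.0001  0.0001 -0.0002] deg -0.0
```

>>> send_rows(jaw=[-1,-1,-1,-1,-1,-1,-1,-1], dp=[[0.03,-0.2,0],[0.06,-0.4,0],[0.095,-0.643,0],[0.095,-0.643,-0.2],[0.095,-0.643,-0.4],[0.095,-0.643,-0.6],[0.095,-0.643,-0.8],[0.095,-0.643,-0.8]], delta_rot=[[0,0,0],[0,0,0],[0,0,0],[0,0,0],[0,0,0],[0,0,0],[0,0,0],[0,0,0]])

```text
t: 27.42
eef_pos: [0.6278, -0.3314, 0.0172]
eef_rot: [-0.032, 0.999, 0.002, -0.002]
wrist_force: [0.8, 0.5, -0.9]
grip_width: 0.0434
```

```bash
python3 go.py 0.630 -0.3335 -0.0165 93.5
python3 - <<'E'
from h import *
a=snap('scene','s20.png')
a=cv2.resize(a[90:220,130:300],None,fx=4.4,fy=4.4,interpolation=cv2.INTER_CUBIC)
cv2.imwrite('pics/s20z.png',cv2.cvtColor(np.clip(a.astype(float)*1.4,0,255).astype(np.uint8),cv2.COLOR_RGB2BGR))
E
```

```text
t 27.43 p [ 0.6278 -0.3314  0.0172] jaw 93.6 zaxis [-0.005  0.003 -1.   ] F [ 0.8  0.5 -0.9] w 0.0434 q [ 0.13  0.69  0.44  1.4  -0.31  1.12  2.25]
dp [ 0.0112 -0.0107 -0.1686] rot [-0.0009 -0.0016 -0.0008] deg -0.1
```

View pics/s20z.png

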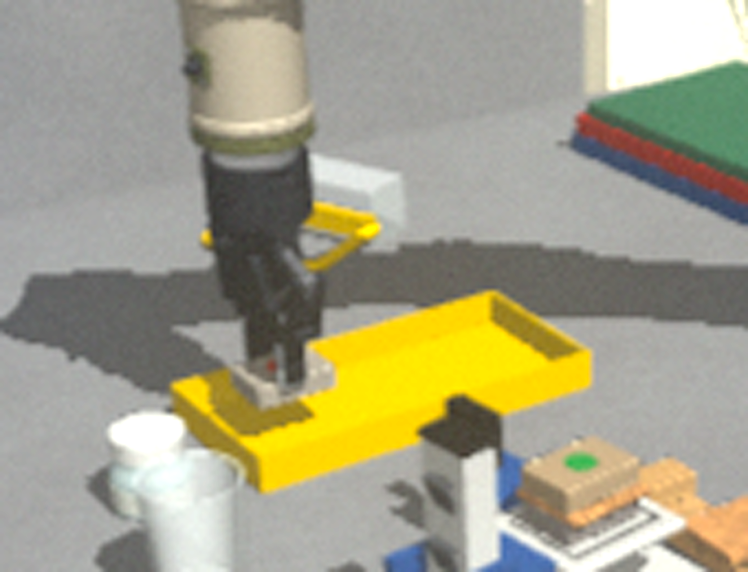

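>>> send_rows(jaw=[-1,-1,-1,-1], dp=[[0.01,-0.01,-0.06],[0.01,-0.01,-0.12],[0.01,-0.01,-0.15],[0.01,-0.01,-0.15]], delta_rot=[[0,0,0],[0,0,0],[0,0,0],[0,0,0]])

```text
t: 27.98
eef_pos: [0.6313, -0.3348, -0.0108]
eef_rot: [-0.032, 1.0, 0.0, -0.0]
wrist_force: [-0.1, -0.5, -2.3]
grip_width: 0.0435
```

>>> send_rows(jaw=[-1,-1], dp=[[0,0,-0.01],[0,0,-0.018]], delta_rot=[[0,0,0],[0,0,0]])

```text
t: 28.22
eef_pos: [0.6318, -0.3351, -0.0137]
eef_rot: [-0.032, 1.0, -0.0, 0.0]
wrist_force: [0.9, 0.9, -2.3]
grip_width: 0.0437
```

>>> send_rows(jaw=[-1,-1], dp=[[0,0,-0.01],[0,0,-0.017]], delta_rot=[[0,0,0],[0,0,0]])

```text
t: 28.48
eef_pos: [0.6316, -0.335, -0.0174]
eef_rot: [-0.032, 1.0, 0.0, -0.0]
wrist_force: [-0.4, -0.8, 0.1]
grip_width: 0.044
```

>>> send_rows(jaw=[-1,-1], dp=[[0,0,-0.005],[0,0,-0.01]], delta_rot=[[0,0,0],[0,0,0]])

```text
t: 28.72
eef_pos: [0.6317, -0.335, -0.0176]
eef_rot: [-0.032, 1.0, 0.0, 0.0]
wrist_force: [-8.4, 4.7, 19.1]
grip_width: 0.0435
```

Down on the floor. Release and head back.

>>> send_rows(jaw=[0.4,0.4,0.4,0.4,0.4,0.4,0.4,0.4], dp=[[0,0,0.01],[0,0,0.01],[0,0,0.03],[0,0,0.25],[0,0,0.5],[0,0,0.75],[0,0,1],[-0.3,0.3,1]], delta_rot=[[0,0,0],[0,0,0],[0,0,0],[0,0,0],[0,0,0],[0,0,0],[0,0,0],[0,0,0]])

```text
t: 29.72
eef_pos: [0.5913, -0.2946, 0.1861]
eef_rot: [-0.031, 1.0, -0.004, 0.004]
wrist_force: [0.4, 0.6, 0.2]
grip_width: 0.06
```

>>> send_rows(jaw=[0.7,0.7,0.7,0.7,0.7,0.7,0.7], dp=[[-0.1,0.3,0.05],[-0.2,0.6,0.05],[-0.4,0.9,0.05],[-0.5,1,0.05],[-0.5,1,0.05],[-0.5,1,0.05],[-0.5,1,0.05]], delta_rot=[[0,0,0],[0,0,0],[0,0,0],[0,0,0],[0,0,0],[0,0,0],[0,0,0]])

```text
t: 30.6
eef_pos: [0.4878, -0.092, 0.1907]
eef_rot: [-0.031, 1.0, -0.0, -0.0]
wrist_force: [-1.0, 0.1, 0.3]
grip_width: 0.0726
```

```bash
python3 go.py 0.4667 0.28 0.1 97
python3 dots.py t21.png
python3 - <<'E'
from h import *
im=cv2.imread('pics/t21.png')
cv2.imwrite('pics/t21z.png',cv2.resize(im[130:280,130:490],None,fx=2.2,fy=2.2,interpolation=cv2.INTER_CUBIC))
E
```

```text
t 30.6 p [ 0.4878 -0.092   0.1907] jaw 93.5 zaxis [ 0. -0. -1.] F [-1.   0.1  0.3] w 0.0726 q [-0.31  0.04  0.42  1.82 -0.02  1.28  1.74]
dp [-0.1056  1.8598 -0.4534] rot [0.0001 0.     0.0193] deg 3.5
G 37 [314.7 199. ] [ 0.5637 -0.0281  0.022 ]
R 37 [198.6 237.2] [0.4665 0.28   0.022 ]
R 39 [163.3 239.1] [0.4626 0.3729 0.022 ]
```

View pics/t21z.png

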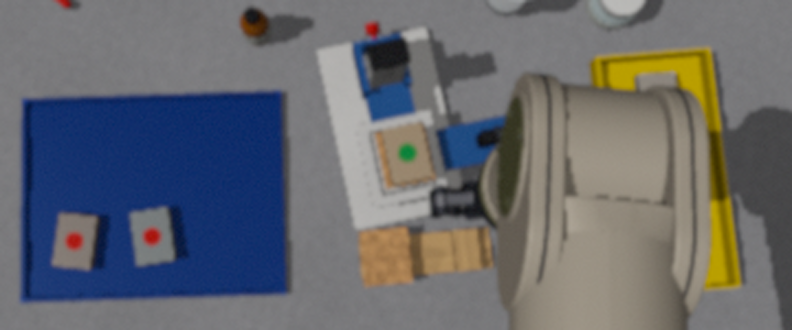

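>>> send_rows(jaw=[0.7,0.7,0.7,0.7,0.7,0.7], dp=[[0,0.3,0],[0,0.6,0],[-0.05,0.9,0],[-0.1,1,0],[-0.1,1,0],[-0.1,1,0]], delta_rot=[[0,0,0.019],[0,0,0.019],[0,0,0.019],[0,0,0.019],[0,0,0.019],[0,0,0.019]])

```text
t: 31.4
eef_pos: [0.468, 0.1077, 0.1906]
eef_rot: [-0.06, 0.998, -0.0, -0.0]
wrist_force: [-0.2, 0.4, -0.8]
grip_width: 0.0726
```

```bash
python3 go.py 0.4667 0.28 0.0 97;  python3 dots.py t22.png
```

```text
t 31.4 p [0.468  0.1077 0.1906] jaw 96.9 zaxis [-0. -0. -1.] F [-0.2  0.4 -0.8] w 0.0726 q [-0.53  0.01  0.21  1.85 -0.    1.28  1.37]
dp [-0.0067  0.8613 -0.9528] rot [ 0.0001 -0.      0.0004] deg 0.1
G 37 [314.7 199. ] [ 0.5637 -0.0281  0.022 ]
R 34 [429.4 174.3] [ 0.6262 -0.3368  0.022 ]
R 37 [198.5 237.1] [0.4667 0.2801 0.022 ]
R 39 [163.3 239.1] [0.4626 0.3729 0.022 ]
```

>>> send_rows(jaw=[0.7,0.7,0.7,0.7,0.7,0.7,0.7,0.7], dp=[[0,0.3,0],[0,0.6,0],[-0.007,0.861,-0.1],[-0.007,0.861,-0.35],[-0.007,0.861,-0.6],[-0.007,0.861,-0.85],[-0.007,0.861,-0.9],[-0.007,0.861,-0.9]], delta_rot=[[0,0,0],[0,0,0],[0,0,0],[0,0,0],[0,0,0],[0,0,0],[0,0,0],[0,0,0]])

```text
t: 32.45
eef_pos: [0.4669, 0.2809, 0.0114]
eef_rot: [-0.061, 0.998, -0.0, 0.0]
wrist_force: [-0.4, 0.4, 1.1]
grip_width: 0.0726
```

```bash
python3 go.py 0.4667 0.28 -0.0235 97
```

```text
t 32.45 p [0.4669 0.2809 0.0114] jaw 97.0 zaxis [ 0. -0. -1.] F [-0.4  0.4  1.1] w 0.0726 q [-0.69  0.34  0.07  1.87 -0.03  0.93  1.09]
dp [-0.0008 -0.0044 -0.1745] rot [0.     0.0001 0.0002] deg 0.0
```

>>> send_rows(jaw=[0.7,0.7,0.7,-1,-1,-1,-1,-1], dp=[[0,-0.004,-0.1],[0,-0.004,-0.172],[0,-0.004,-0.172],[0,-0.004,-0.172],[0,-0.004,-0.172],[0,-0.004,-0.172],[0,-0.004,-0.172],[0,-0.004,-0.172]], delta_rot=[[0,0,0],[0,0,0],[0,0,0],[0,0,0],[0,0,0],[0,0,0],[0,0,0],[0,0,0]])

```text
t: 33.45
eef_pos: [0.4668, 0.2811, -0.0224]
eef_rot: [-0.061, 0.998, 0.001, 0.001]
wrist_force: [-0.8, -0.9, 5.6]
grip_width: 0.0441
```

>>> send_rows(jaw=[-1,-1,-1,-1,-1,-1,-1,-1,-1,-1], dp=[[0,0,0.05],[0,0,0.25],[0,0,0.5],[0,0,0.75],[0,0,1],[0,-0.25,1],[0,-0.5,1],[0,-0.75,1],[0,-1,1],[0,-1,1]], delta_rot=[[0,0,0],[0,0,0],[0,0,0],[0,0,0],[0,0,-0.019],[0,0,-0.019],[0,0,-0.019],[0,0,-0.019],[0,0,-0.019],[0,0,-0.019]])

```text
t: 34.7
eef_pos: [0.4661, 0.0765, 0.1772]
eef_rot: [-0.028, 1.0, 0.0, 0.0]
wrist_force: [0.3, 0.6, -2.3]
grip_width: 0.0445
```

```bash
python3 go.py 0.536 -0.338 0.18 93.5;  python3 dots.py t23.png
```

```text
t 34.7 p [0.4661 0.0765 0.1772] jaw 93.3 zaxis [ 0.001  0.    -1.   ] F [ 0.3  0.6 -2.3] w 0.0445 q [-0.5  -0.    0.24  1.89  0.    1.25  1.37]
dp [ 0.3497 -2.0724  0.014 ] rot [-0.      0.0003  0.0014] deg 0.2
G 37 [314.7 199. ] [ 0.5637 -0.0281  0.022 ]
R 34 [429.4 174.3] [ 0.6262 -0.3368  0.022 ]
R 39 [163.3 239.1] [0.4626 0.3729 0.022 ]
```

>>> send_rows(jaw=[-1,-1,-1,-1,-1,-1], dp=[[0.04,-0.25,0],[0.08,-0.5,0],[0.12,-0.75,0],[0.17,-1,0],[0.17,-1,0],[0.17,-1,0]], delta_rot=[[0,0,0],[0,0,0],[0,0,0],[0,0,0],[0,0,0],[0,0,0]])

```text
t: 35.5
eef_pos: [0.5003, -0.1179, 0.1763]
eef_rot: [-0.032, 0.999, 0.0, -0.0]
wrist_force: [0.1, 1.1, -0.6]
grip_width: 0.0443
```

>>> send_rows(jaw=[-1,-1,-1,-1,-1,-1], dp=[[0.04,-0.25,0],[0.08,-0.5,0],[0.12,-0.75,0],[0.17,-1,0],[0.17,-1,0],[0.17,-1,0]], delta_rot=[[0,0,0],[0,0,0],[0,0,0],[0,0,0],[0,0,0],[0,0,0]])

```text
t: 36.25
eef_pos: [0.5348, -0.3172, 0.1759]
eef_rot: [-0.033, 0.999, 0.001, -0.0]
wrist_force: [0.8, 0.4, -1.7]
grip_width: 0.0443
```

```bash
python3 go.py 0.536 -0.338 -0.0 93.5
```

```text
t 36.25 p [ 0.5348 -0.3172  0.1759] jaw 93.8 zaxis [-0.     0.002 -1.   ] F [ 0.8  0.4 -1.7] w 0.0443 q [ 0.01  0.37  0.58  1.53 -0.21  1.3   2.25]
dp [ 0.0058 -0.104  -0.8795] rot [-0.0005 -0.0001 -0.0014] deg -0.3
```

>>> send_rows(jaw=[-1,-1,-1,-1,-1,-1,-1], dp=[[0.006,-0.104,0],[0.006,-0.104,-0.25],[0.006,-0.104,-0.5],[0.006,-0.104,-0.75],[0.006,-0.104,-0.88],[0.006,-0.104,-0.95],[0.006,-0.104,-0.95]], delta_rot=[[0,0,0],[0,0,0],[0,0,0],[0,0,0],[0,0,0],[0,0,0],[0,0,0]])

```text
t: 37.12
eef_pos: [0.5353, -0.3398, -0.0138]
eef_rot: [-0.032, 0.999, 0.0, -0.0]
wrist_force: [-1.5, -0.4, -1.3]
grip_width: 0.0442
```

```bash
python3 go.py 0.536 -0.338 -0.0225 93.5
```

```text
t 37.12 p [ 0.5353 -0.3398 -0.0138] jaw 93.7 zaxis [-0.     0.001 -1.   ] F [-1.5 -0.4 -1.3] w 0.0442 q [ 0.11  0.59  0.51  1.66 -0.34  0.98  2.37]
dp [ 0.0034  0.009  -0.0433] rot [-0.0002 -0.0001 -0.0009] deg -0.2
```

>>> send_rows(jaw=[-1,-1,-1,-1], dp=[[0,0,-0.015],[0,0,-0.03],[0,0,-0.042],[0,0,-0.042]], delta_rot=[[0,0,0],[0,0,0],[0,0,0],[0,0,0]])

```text
t: 37.62
eef_pos: [0.5352, -0.3402, -0.0221]
eef_rot: [-0.032, 1.0, 0.0, -0.0]
wrist_force: [-0.7, -0.3, -1.3]
grip_width: 0.0444
```

>>> send_rows(jaw=[-1,-1], dp=[[0,0,-0.004],[0,0,-0.007]], delta_rot=[[0,0,0],[0,0,0]])

```text
t: 37.88
eef_pos: [0.5353, -0.3403, -0.0224]
eef_rot: [-0.032, 1.0, 0.0, 0.0]
wrist_force: [-5.6, 5.1, 14.1]
grip_width: 0.044
```

>>> send_rows(jaw=[0.4,0.4,0.4,0.4,0.4,0.4,0.4,0.4], dp=[[0,0,0.01],[0,0,0.01],[0,0,0.03],[0,0,0.25],[0,0,0.5],[0,0,0.75],[0,0,1],[-0.1,0.3,1]], delta_rot=[[0,0,0],[0,0,0],[0,0,0],[0,0,0],[0,0,0],[0,0,0],[0,0,0],[0,0,0]])

```text
t: 38.88
eef_pos: [0.517, -0.2857, 0.1812]
eef_rot: [-0.029, 1.0, -0.003, 0.003]
wrist_force: [1.0, 1.7, -0.7]
grip_width: 0.0598
```

>>> send_rows(jaw=[0.7,0.7,0.7,0.7,0.7], dp=[[-0.05,0.3,0.05],[-0.1,0.6,0.05],[-0.15,0.9,0.05],[-0.2,1,0.05],[-0.2,1,0.05]], delta_rot=[[0,0,0],[0,0,0],[0,0,0],[0,0,0],[0,0,0]])

```text
t: 39.5
eef_pos: [0.4752, -0.0794, 0.1869]
eef_rot: [-0.033, 0.999, 0.0, 0.0]
wrist_force: [0.9, -0.7, 0.2]
grip_width: 0.0725
```

>>> send_rows(jaw=[0.7,0.7,0.7,0.7,0.7,0.7], dp=[[0,0.3,0.05],[-0.05,0.6,0.05],[-0.1,0.9,0.05],[-0.1,1,0.05],[-0.1,1,0.05],[-0.1,1,0.05]], delta_rot=[[0,0,-0.05],[0,0,-0.05],[0,0,-0.05],[0,0,-0.05],[0,0,-0.05],[0,0,-0.05]])

```text
t: 40.25
eef_pos: [0.4561, 0.117, 0.1965]
eef_rot: [0.048, 0.999, -0.0, 0.0]
wrist_force: [0.2, 0.4, -0.1]
grip_width: 0.0725
```

```bash
python3 go.py 0.4627 0.373 0.0 84.5;  python3 dots.py t24.png
```

```text
t 40.25 p [0.4561 0.117  0.1965] jaw 84.5 zaxis [ 0. -0. -1.] F [ 0.2  0.4 -0.1] w 0.0725 q [-0.58 -0.02  0.23  1.87  0.    1.29  1.12]
dp [ 0.0331  1.2798 -0.9824] rot [0.0001 0.     0.0002] deg 0.0
G 37 [314.7 199. ] [ 0.5637 -0.0281  0.022 ]
R 34 [429.4 174.3] [ 0.6262 -0.3368  0.022 ]
R 41 [433.  208.2] [ 0.5348 -0.3416  0.022 ]
R 40 [163.2 239.1] [0.4627 0.3731 0.022 ]
```

>>> send_rows(jaw=[0.7,0.7,0.7,0.7,0.7,0.7,0.7], dp=[[0,0.3,0],[0,0.6,0],[0.02,0.9,-0.1],[0.03,1,-0.3],[0.03,1,-0.4],[0.03,1,-0.5],[0.03,1,-0.5]], delta_rot=[[0,0,0],[0,0,0],[0,0,0],[0,0,0],[0,0,0],[0,0,0],[0,0,0]])

```text
t: 41.18
eef_pos: [0.4615, 0.3171, 0.0952]
eef_rot: [0.048, 0.999, -0.001, -0.001]
wrist_force: [0.8, 0.1, -0.0]
grip_width: 0.0725
```

```bash
python3 go.py 0.4627 0.373 -0.0225 84.5;  python3 dots.py t25.png
python3 - <<'E'
from h import *
r=proj('scene',[.4627,.373,.022]);print(r)
a=snap('scene','s25.png'); hsv=cv2.cvtColor(a,cv2.COLOR_RGB2HSV)
m=cv2.inRange(hsv,(0,150,90),(6,255,255))|cv2.inRange(hsv,(172,150,90),(180,255,255))
n,l,st,c=cv2.connectedComponentsWithStats(m)
for i in range(1,n):
    if st[i,4]>10 and np.linalg.norm(c[i]-r)<60: print(c[i],at('scene',c[i],.022))
E
```

```text
t 41.17 p [0.4615 0.3171 0.0952] jaw 84.5 zaxis [-0.002 -0.002 -1.   ] F [ 0.8  0.1 -0. ] w 0.0725 q [-0.76  0.27  0.08  1.77 -0.02  1.11  0.81]
dp [ 0.0059  0.2797 -0.5885] rot [ 0.0007 -0.0006 -0.    ] deg -0.0
G 37 [314.7 199. ] [ 0.5637 -0.0281  0.022 ]
R 34 [429.4 174.3] [ 0.6262 -0.3368  0.022 ]
R 38 [433.1 208.2] [ 0.5349 -0.3419  0.022 ]
[377.83260297 279.99343204]
[369.9  226.45] [0.31630757 0.18102591 0.022     ]
[402.55 246.45] [0.30879373 0.3022857  0.022     ]
[378.29411765 280.97058824] [0.46432492 0.37639771 0.022     ]
```

>>> send_rows(jaw=[0.7,0.7,0.7,0.7,0.7], dp=[[0.006,0.28,0],[0.006,0.28,-0.2],[0.006,0.28,-0.4],[0.006,0.28,-0.5],[0.006,0.28,-0.5]], delta_rot=[[0,0,0],[0,0,0],[0,0,0],[0,0,0],[0,0,0]])

```text
t: 41.9
eef_pos: [0.4626, 0.3745, -0.0037]
eef_rot: [0.047, 0.999, -0.0, -0.0]
wrist_force: [0.8, 0.9, 0.8]
grip_width: 0.0725
```

```bash
python3 go.py 0.4630 0.3735 -0.0235 84.5
```

```text
t 41.9 p [ 0.4626  0.3745 -0.0037] jaw 84.6 zaxis [-0.001 -0.001 -1.   ] F [0.8 0.9 0.8] w 0.0725 q [-0.8   0.46  0.05  1.75 -0.03  0.94  0.74]
dp [ 0.0019 -0.0052 -0.099 ] rot [ 0.0003 -0.0003 -0.0005] deg -0.1
```

>>> send_rows(jaw=[0.7,0.7,0.7,-1,-1,-1,-1,-1], dp=[[0,-0.005,-0.05],[0,-0.005,-0.098],[0,-0.005,-0.098],[0,-0.005,-0.098],[0,-0.005,-0.098],[0,-0.005,-0.098],[0,-0.005,-0.098],[0,-0.005,-0.098]], delta_rot=[[0,0,0],[0,0,0],[0,0,0],[0,0,0],[0,0,0],[0,0,0],[0,0,0],[0,0,0]])

```text
t: 42.9
eef_pos: [0.4631, 0.3745, -0.0223]
eef_rot: [0.047, 0.999, 0.001, 0.0]
wrist_force: [-1.3, -0.2, 5.9]
grip_width: 0.0442
```

>>> send_rows(jaw=[-1,-1,-1,-1,-1,-1,-1,-1,-1,-1], dp=[[0,0,0.05],[0,0,0.25],[0,0,0.5],[0,0,0.75],[0,0,1],[0,-0.25,1],[0,-0.5,1],[0,-0.75,1],[0,-1,1],[0,-1,1]], delta_rot=[[0,0,0],[0,0,0],[0,0,0],[0,0,0],[0,0,0.05],[0,0,0.05],[0,0,0.05],[0,0,0.05],[0,0,0.05],[0,0,0.05]])

```text
t: 44.15
eef_pos: [0.463, 0.1699, 0.1775]
eef_rot: [-0.028, 1.0, -0.0, 0.0]
wrist_force: [-0.5, 0.1, -2.3]
grip_width: 0.0444
```

```bash
python3 go.py 0.447 -0.344 0.18 93.5;  python3 dots.py t26.png
```

```text
t 44.15 p [0.463  0.1699 0.1775] jaw 93.3 zaxis [ 0. -0. -1.] F [-0.5  0.1 -2.3] w 0.0444 q [-0.6   0.05  0.16  1.84 -0.01  1.25  1.19]
dp [-0.0801 -2.5693  0.0124] rot [0.0001 0.0001 0.0013] deg 0.2
G 37 [314.7 199. ] [ 0.5637 -0.0281  0.022 ]
R 33 [429.4 174.4] [ 0.6259 -0.3368  0.022 ]
R 39 [433.1 208.1] [ 0.5351 -0.3419  0.022 ]
```

>>> send_rows(jaw=[-1,-1,-1,-1,-1,-1], dp=[[0,-0.25,0],[0,-0.5,0],[0,-0.75,0],[0,-1,0],[0,-1,0],[0,-1,0]], delta_rot=[[0,0,0],[0,0,0],[0,0,0],[0,0,0],[0,0,0],[0,0,0]])

```text
t: 44.95
eef_pos: [0.4628, -0.0245, 0.177]
eef_rot: [-0.032, 0.999, 0.0, -0.0]
wrist_force: [-0.3, -0.1, -1.1]
grip_width: 0.0444
```

>>> send_rows(jaw=[-1,-1,-1,-1,-1,-1], dp=[[0,-0.25,0],[0,-0.5,0],[0,-0.75,0],[0,-1,0],[0,-1,0],[0,-1,0]], delta_rot=[[0,0,0],[0,0,0],[0,0,0],[0,0,0],[0,0,0],[0,0,0]])

```text
t: 45.7
eef_pos: [0.4634, -0.2241, 0.1766]
eef_rot: [-0.033, 0.999, 0.0, -0.0]
wrist_force: [0.2, 1.4, -1.4]
grip_width: 0.0442
```

```bash
python3 go.py 0.447 -0.343 -0.0 93.5
```

```text
t 45.7 p [ 0.4634 -0.2241  0.1766] jaw 93.8 zaxis [-0.001  0.001 -1.   ] F [ 0.2  1.4 -1.4] w 0.0442 q [-0.17  0.1   0.58  1.81 -0.06  1.25  2.05]
dp [-0.0821 -0.5947 -0.8831] rot [-0.0002 -0.0002 -0.0014] deg -0.3
```

>>> send_rows(jaw=[-1,-1,-1,-1,-1], dp=[[-0.02,-0.2,0],[-0.05,-0.4,0],[-0.08,-0.595,0],[-0.08,-0.595,-0.2],[-0.08,-0.595,-0.2]], delta_rot=[[0,0,0],[0,0,0],[0,0,0],[0,0,0],[0,0,0]])

```text
t: 46.32
eef_pos: [0.4462, -0.3419, 0.1344]
eef_rot: [-0.033, 0.999, 0.002, -0.002]
wrist_force: [-1.2, 1.2, -1.6]
grip_width: 0.0441
```

```bash
python3 go.py 0.447 -0.343 -0.013 93.5
```

```text
t 46.33 p [ 0.4462 -0.3419  0.1344] jaw 93.8 zaxis [-0.005  0.003 -1.   ] F [-1.2  1.2 -1.6] w 0.0441 q [ 0.01  0.28  0.66  1.74 -0.18  1.19  2.36]
dp [ 0.0038 -0.0055 -0.7372] rot [-0.001  -0.0014 -0.0015] deg -0.3
```

>>> send_rows(jaw=[-1,-1,-1,-1,-1,-1], dp=[[0,0,-0.2],[0,0,-0.4],[0,0,-0.6],[0,0,-0.7],[0,0,-0.72],[0,0,-0.72]], delta_rot=[[0,0,-0.001],[0,0,-0.001],[0,0,-0.001],[0,0,-0.001],[0,0,-0.001],[0,0,-0.001]])

```text
t: 47.08
eef_pos: [0.4477, -0.3452, -0.0058]
eef_rot: [-0.03, 1.0, -0.0, 0.001]
wrist_force: [-0.3, 0.4, -1.5]
grip_width: 0.0443
```

```bash
python3 go.py 0.447 -0.343 -0.0222 93.5
```

```text
t 47.08 p [ 0.4477 -0.3452 -0.0058] jaw 93.5 zaxis [ 0.002 -0.001 -1.   ] F [-0.3  0.4 -1.5] w 0.0443 q [ 0.09  0.46  0.59  1.85 -0.32  0.92  2.46]
dp [-0.0034  0.011  -0.0822] rot [0.0002 0.0005 0.0002] deg 0.0
```

>>> send_rows(jaw=[-1,-1,-1,-1,-1], dp=[[0,0.01,-0.02],[0,0.01,-0.04],[0,0.01,-0.055],[0,0.01,-0.062],[0,0.01,-0.062]], delta_rot=[[0,0,0],[0,0,0],[0,0,0],[0,0,0],[0,0,0]])

```text
t: 47.7
eef_pos: [0.4465, -0.343, -0.0196]
eef_rot: [-0.03, 1.0, 0.0, -0.0]
wrist_force: [0.5, -0.7, -1.7]
grip_width: 0.0439
```

```bash
python3 go.py 0.447 -0.343 -0.0222 93.5
```

```text
t 47.7 p [ 0.4465 -0.343  -0.0196] jaw 93.4 zaxis [-0.  0. -1.] F [ 0.5 -0.7 -1.7] w 0.0439 q [ 0.09  0.48  0.58  1.87 -0.33  0.9   2.47]
dp [ 0.0023 -0.     -0.0131] rot [-0.     -0.0001  0.0004] deg 0.1
```

>>> send_rows(jaw=[-1,-1,-1], dp=[[0,0,-0.008],[0,0,-0.014],[0,0,-0.014]], delta_rot=[[0,0,0],[0,0,0],[0,0,0]])

```text
t: 48.08
eef_pos: [0.4467, -0.343, -0.0222]
eef_rot: [-0.03, 1.0, 0.0, 0.0]
wrist_force: [-0.3, 0.2, 1.0]
grip_width: 0.0444
```

>>> send_rows(jaw=[0.4,0.4,0.4,0.4,0.4,0.4,0.4,0.4], dp=[[0,0,0.01],[0,0,0.01],[0,0,0.03],[0,0,0.25],[0,0,0.5],[0,0,0.75],[0,0,1],[0,0,1]], delta_rot=[[0,0,0],[0,0,0],[0,0,0],[0,0,0],[0,0,0],[0,0,0],[0,0,-0.05],[0,0,-0.1]])

```text
t: 49.08
eef_pos: [0.4482, -0.3444, 0.182]
eef_rot: [0.129, 0.992, -0.001, 0.003]
wrist_force: [-0.8, 0.6, -0.6]
grip_width: 0.0601
```

>>> send_rows(jaw=[0.4,0.2,0.2,0.2,0.2,0.2,0.2,0.2,0.2], dp=[[0,0.2,0],[0,0.4,0],[0,0.6,0],[0,0.8,0],[0,1,0],[0,1,0],[0,1,0],[0,1,0],[0,1,0]], delta_rot=[[0,0,-0.05],[0,0,-0.1],[0,0,-0.15],[0,0,-0.2],[0,0,-0.25],[0,0,-0.3],[0,0,-0.35],[0,0,-0.35],[0,0,-0.35]])

```text
t: 50.2
eef_pos: [0.4466, -0.1431, 0.1778]
eef_rot: [0.625, 0.781, 0.0, 0.0]
wrist_force: [-0.5, 0.1, -0.3]
grip_width: 0.0513
```

```bash
python3 go.py 0.5735 -0.1265 0.18 11.4; python3 dots.py t30.png
python3 - <<'E'
from h import *
im=cv2.imread('pics/t30.png')
cv2.imwrite('pics/t30z.png',cv2.resize(im[110:280,270:490],None,fx=3.5,fy=3.5,interpolation=cv2.INTER_CUBIC))
E
```

```text
t 50.2 p [ 0.4466 -0.1431  0.1778] jaw 12.6 zaxis [ 0.  0. -1.] F [-0.5  0.1 -0.3] w 0.0513 q [-0.41 -0.03  0.62  1.91  0.02  1.25  0.42]
dp [0.6346 0.083  0.0111] rot [-0.      0.0001 -0.0068] deg -1.2
G 37 [314.7 199. ] [ 0.5637 -0.0281  0.022 ]
R 33 [429.4 174.4] [ 0.6259 -0.3368  0.022 ]
```

View pics/t30z.png

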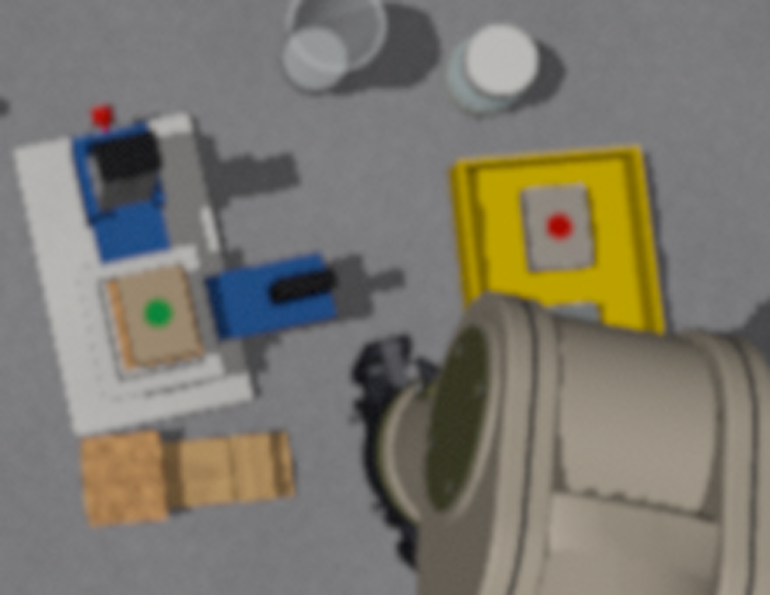

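```bash
python3 - <<'E'
from h import *
print(at('top',[302/3.5+270-.4,286/3.5+110-.4],.102), at('top',[314.7,199],.102))
print(at('scene',[0,0],.1)[:0])
E
```

```text
[ 0.57154762 -0.12352963  0.102     ] [ 0.55380575 -0.02156847  0.102     ]
[]
```

>>> send_rows(jaw=[0.2,0.2,0.2,0.2,0.2], dp=[[0.2,0.03,0],[0.4,0.06,0],[0.634,0.08,0],[0.634,0.08,0],[0.634,0.08,0]], delta_rot=[[0,0,-0.007],[0,0,-0.007],[0,0,-0.007],[0,0,-0.007],[0,0,-0.007]])

```text
t: 50.88
eef_pos: [0.5728, -0.1276, 0.1774]
eef_rot: [0.635, 0.773, -0.001, -0.0]
wrist_force: [-0.5, -0.1, 0.6]
grip_width: 0.0515
```

```bash
python3 go.py 0.5735 -0.1265 0.06 11.4
python3 - <<'E'
from h import *
a=snap('scene','s31.png')
a=cv2.resize(a[100:260,180:340],None,fx=4.4,fy=4.4,interpolation=cv2.INTER_CUBIC)[:600]
cv2.imwrite('pics/s31z.png',cv2.cvtColor(np.clip(a.astype(float)*1.4,0,255).astype(np.uint8),cv2.COLOR_RGB2BGR))
E
```

```text
t 50.88 p [ 0.5728 -0.1276  0.1774] jaw 11.2 zaxis [-0.001 -0.001 -1.   ] F [-0.5 -0.1  0.6] w 0.0515 q [-0.38  0.29  0.63  1.63 -0.18  1.28  0.48]
dp [ 0.0034  0.0054 -0.5868] rot [ 0.0002 -0.0003  0.0011] deg 0.2
```

View pics/s31z.png

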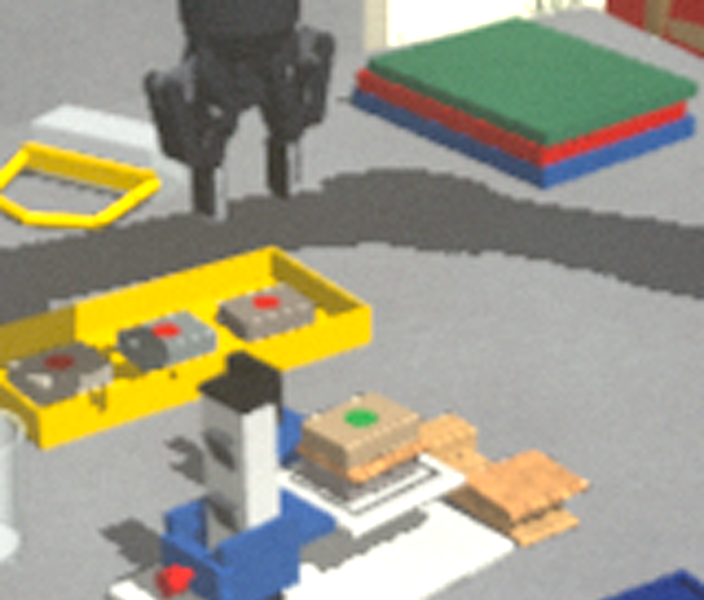

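>>> send_rows(jaw=[0.2,0.2,0.2,0.2,0.2,0.2], dp=[[0.003,0.003,-0.15],[0.003,0.003,-0.3],[0.003,0.003,-0.45],[0.003,0.003,-0.57],[0.003,0.003,-0.64],[0.003,0.003,-0.64]], delta_rot=[[0,0,0.001],[0,0,0.001],[0,0,0.001],[0,0,0.001],[0,0,0.001],[0,0,0.001]])

```text
t: 51.68
eef_pos: [0.5734, -0.1264, 0.0496]
eef_rot: [0.634, 0.774, -0.0, -0.0]
wrist_force: [0.3, 0.4, 0.3]
grip_width: 0.0513
```

```bash
python3 go.py 0.5735 -0.1265 0.043 11.4
python3 - <<'E'
from h import *
a=snap('scene','s32.png')
a=cv2.resize(a[100:260,180:340],None,fx=4.4,fy=4.4,interpolation=cv2.INTER_CUBIC)[:600]
cv2.imwrite('pics/s32z.png',cv2.cvtColor(np.clip(a.astype(float)*1.4,0,255).astype(np.uint8),cv2.COLOR_RGB2BGR))
E
```

```text
t 51.67 p [ 0.5734 -0.1264  0.0496] jaw 11.4 zaxis [-0.001  0.    -1.   ] F [0.3 0.4 0.3] w 0.0513 q [-0.34  0.42  0.59  1.76 -0.27  1.04  0.55]
dp [ 0.0006 -0.0003 -0.0332] rot [-0.0001 -0.0002  0.0003] deg 0.0
```

View pics/s32z.png

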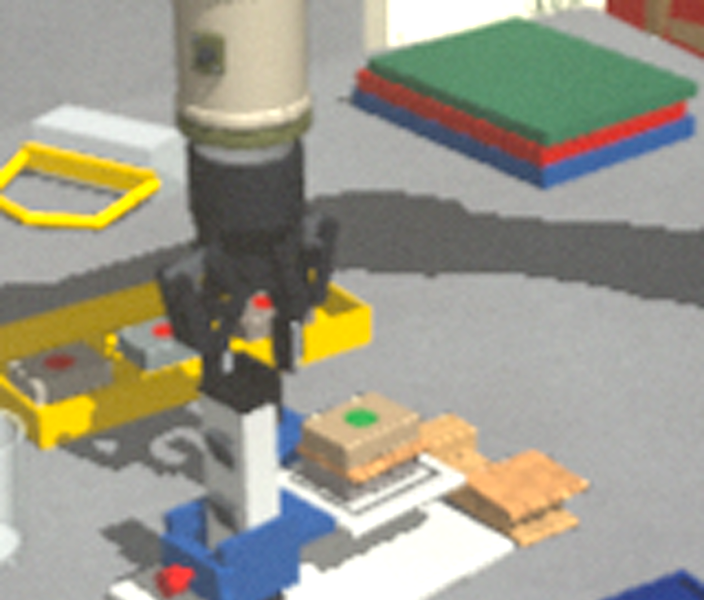

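>>> send_rows(jaw=[0.2,0.2,0.2,-1,-1,-1,-1,-1], dp=[[0,0,-0.015],[0,0,-0.03],[0,0,-0.03],[0,0,-0.03],[0,0,-0.03],[0,0,-0.03],[0,0,-0.03],[0,0,-0.03]], delta_rot=[[0,0,0],[0,0,0],[0,0,0],[0,0,0],[0,0,0],[0,0,0],[0,0,0],[0,0,0]])

```text
t: 52.72
eef_pos: [0.5745, -0.1263, 0.044]
eef_rot: [0.634, 0.774, 0.0, 0.0]
wrist_force: [2.3, 0.6, 3.6]
grip_width: 0.0148
```

```bash
python3 go.py 0.5735 -0.1265 0.043 11.4
```

```text
t 52.73 p [ 0.5745 -0.1263  0.044 ] jaw 11.4 zaxis [ 0.001 -0.    -1.   ] F [2.3 0.6 3.6] w 0.0148 q [-0.33  0.43  0.58  1.76 -0.27  1.03  0.55]
dp [-0.0048 -0.0009 -0.005 ] rot [0.     0.0003 0.0002] deg 0.0
```

>>> send_rows(jaw=[-1,-1,-1,-1,-1,-1], dp=[[0,0,0.02],[0,0,0.04],[0,0,0.06],[0,0,0.08],[0,0,0.1],[0,0,0.1]], delta_rot=[[0,0,0],[0,0,0],[0,0,0],[0,0,0],[0,0,0],[0,0,0]])

```text
t: 53.48
eef_pos: [0.5744, -0.1263, 0.0633]
eef_rot: [0.634, 0.774, 0.0, 0.0]
wrist_force: [7.3, -1.9, -5.8]
grip_width: 0.0148
```

```bash
python3 go.py
python3 - <<'E'
from h import *
a=snap('scene','s33.png')
a=cv2.resize(a[100:260,180:340],None,fx=4.4,fy=4.4,interpolation=cv2.INTER_CUBIC)[:600]
cv2.imwrite('pics/s33z.png',cv2.cvtColor(np.clip(a.astype(float)*1.4,0,255).astype(np.uint8),cv2.COLOR_RGB2BGR))
E
```

```text
t 53.48 p [ 0.5744 -0.1263  0.0633] jaw 11.4 zaxis [ 0.001 -0.    -1.   ] F [ 7.3 -1.9 -5.8] w 0.0148 q [-0.34  0.41  0.59  1.75 -0.26  1.07  0.54]
```

View pics/s33z.png

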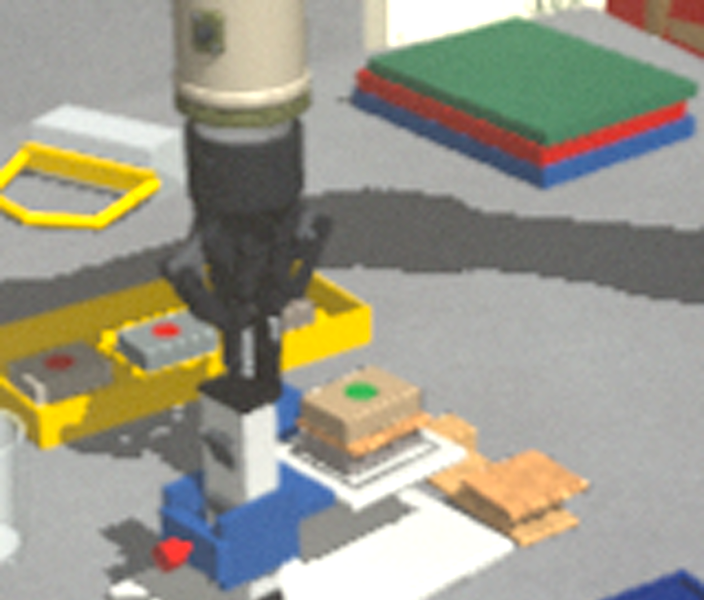

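>>> send_rows(jaw=[-1,-1,-1,-1,-1,-1,-1,-1], dp=[[0,0,0.025],[0,0,0.05],[0,0,0.075],[0,0,0.1],[0,0,0.125],[0,0,0.15],[0,0,0.17],[0,0,0.17]], delta_rot=[[0,0,0],[0,0,0],[0,0,0],[0,0,0],[0,0,0],[0,0,0],[0,0,0],[0,0,0]])

```text
t: 54.52
eef_pos: [0.5744, -0.1263, 0.0973]
eef_rot: [0.634, 0.774, 0.0, 0.0]
wrist_force: [6.3, -0.9, -7.3]
grip_width: 0.015
```

```bash
python3 go.py
cat > st.py <<'E'
from h import *
import sys
# stage height from green dot on pile top, in both views
for cam in('scene','top'):
    a=snap(cam,cam+sys.argv[1]); hsv=cv2.cvtColor(a,cv2.COLOR_RGB2HSV);m=cv2.inRange(hsv,(50,120,60),(80,255,255))
    n,l,st,c=cv2.connectedComponentsWithStats(m)
    best=min(range(1,n),key=lambda i:np.linalg.norm(c[i]-proj(cam,[.5535,-.021,.13])) if st[i,4]>12 else 1e9)
    print(cam,c[best],st[best,4],[ (h,np.round(proj(cam,[.5538,-.0215,.102+h]),1)) for h in (0,.02,.045,.053,.06)])
E
python3 st.py 34.png; python3 - <<'E'
from h import *
a=cv2.imread('pics/scene34.png')
cv2.imwrite('pics/s34z.png',np.clip(cv2.resize(a[100:260,180:340],None,fx=4,fy=4,interpolation=cv2.INTER_CUBIC)[:600].astype(float)*1.4,0,255).astype(np.uint8))
E
```

```text
t 54.52 p [ 0.5744 -0.1263  0.0973] jaw 11.4 zaxis [ 0.001 -0.    -1.   ] F [ 6.3 -0.9 -7.3] w 0.015 q [-0.36  0.37  0.61  1.72 -0.23  1.13  0.52]
scene [261.4 177.8] 15 [(0, array([261.4, 193.8])), (0.02, array([261.3, 187.6])), (0.045, array([261.2, 179.7])), (0.053, array([261.2, 177.1])), (0.06, array([261.2, 174.8]))]
top [316.5        196.04761905] 42 [(0, array([314.7, 199. ])), (0.02, array([315.3, 198. ])), (0.045, array([316.2, 196.6])), (0.053, array([316.5, 196.2])), (0.06, array([316.7, 195.8]))]
```

View pics/s34z.png

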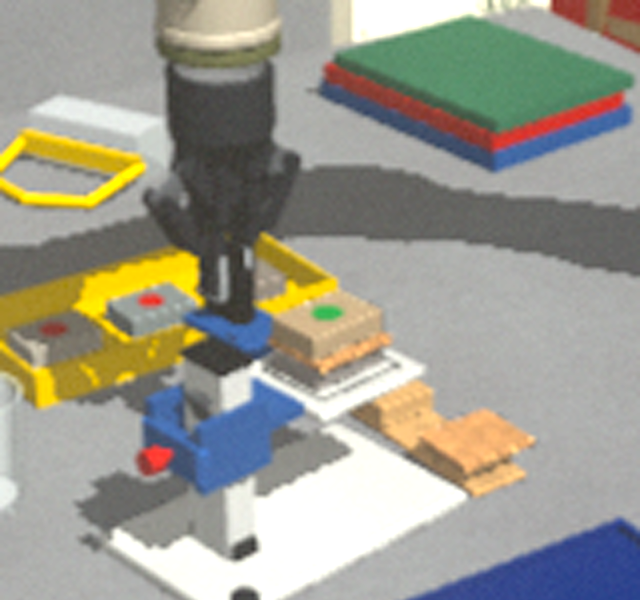

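>>> send_rows(jaw=[-1,-1,-1,-1,-1,-1], dp=[[0,0,-0.01],[0,0,-0.02],[0,0,-0.03],[0,0,-0.04],[0,0,-0.045],[0,0,-0.045]], delta_rot=[[0,0,0],[0,0,0],[0,0,0],[0,0,0],[0,0,0],[0,0,0]])

```text
t: 55.38
eef_pos: [0.5744, -0.1263, 0.0885]
eef_rot: [0.634, 0.774, 0.0, 0.0]
wrist_force: [4.8, 0.5, -4.6]
grip_width: 0.015
```

```bash
python3 go.py; python3 st.py 35.png
```

```text
t 55.38 p [ 0.5744 -0.1263  0.0885] jaw 11.4 zaxis [ 0.001 -0.    -1.   ] F [ 4.8  0.5 -4.6] w 0.015 q [-0.35  0.38  0.61  1.72 -0.24  1.11  0.52]
scene [251.59627329 357.00931677] 322 [(0, array([261.4, 193.8])), (0.02, array([261.3, 187.6])), (0.045, array([261.2, 179.7])), (0.053, array([261.2, 177.1])), (0.06, array([261.2, 174.8]))]
top [316.025 196.675] 40 [(0, array([314.7, 199. ])), (0.02, array([315.3, 198. ])), (0.045, array([316.2, 196.6])), (0.053, array([316.5, 196.2])), (0.06, array([316.7, 195.8]))]
```

>>> send_rows(jaw=[-1,-1,-1], dp=[[0,0,-0.004],[0,0,-0.006],[0,0,-0.006]], delta_rot=[[0,0,0],[0,0,0],[0,0,0]])

```text
t: 55.85
eef_pos: [0.5744, -0.1263, 0.0881]
eef_rot: [0.634, 0.774, 0.0, 0.0]
wrist_force: [1.7, 0.7, 5.4]
grip_width: 0.0149
```

>>> send_rows(jaw=[0,0,0,0,0], dp=[[0,0,0],[0,0,0],[0,0,0],[0,0,0],[0,0,0]], delta_rot=[[0,0,0],[0,0,0],[0,0,0],[0,0,0],[0,0,0]])

```text
t: 56.48
eef_pos: [0.574, -0.1264, 0.0874]
eef_rot: [0.634, 0.774, -0.0, -0.0]
wrist_force: [0.1, 0.3, -1.5]
grip_width: 0.0431
```

>>> send_rows(jaw=[0,0,0,0,0,0,0,0,0], dp=[[0,0,0.1],[0,0,0.25],[0,0,0.45],[0,0,0.6],[-0.3,-0.2,0.6],[-0.5,-0.4,0.6],[-0.6,-0.8,0.6],[-0.6,-0.8,0.6],[-0.6,-0.8,0.6]], delta_rot=[[0,0,0],[0,0,0],[0,0,0],[0,0,0],[0,0,0],[0,0,0],[0,0,0],[0,0,0],[0,0,0]])

```text
t: 57.6
eef_pos: [0.453, -0.2883, 0.2076]
eef_rot: [0.635, 0.772, -0.0, 0.0]
wrist_force: [-0.4, 0.2, -0.2]
grip_width: 0.043
```

```bash
python3 go.py; python3 st.py 36.png;python3 - <<'E'
from h import *
a=cv2.imread('pics/scene36.png')
cv2.imwrite('pics/s36z.png',np.clip(cv2.resize(a[100:260,140:340],None,fx=3.7,fy=3.7,interpolation=cv2.INTER_CUBIC)[:600].astype(float)*1.4,0,255).astype(np.uint8))
a=cv2.imread('pics/top36.png')
cv2.imwrite('pics/t36z.png',cv2.resize(a[110:280,270:490],None,fx=3.5,fy=3.5,interpolation=cv2.INTER_CUBIC))
E
```

```text
t 57.6 p [ 0.453  -0.2883  0.2076] jaw 11.1 zaxis [ 0. -0. -1.] F [-0.4  0.2 -0.2] w 0.043 q [-0.22  0.15  0.78  1.72 -0.11  1.32  0.78]
scene [261.46153846 180.61538462] 13 [(0, array([261.4, 193.8])), (0.02, array([261.3, 187.6])), (0.045, array([261.2, 179.7])), (0.053, array([261.2, 177.1])), (0.06, array([261.2, 174.8]))]
top [316.025 196.675] 40 [(0, array([314.7, 199. ])), (0.02, array([315.3, 198. ])), (0.045, array([316.2, 196.6])), (0.053, array([316.5, 196.2])), (0.06, array([316.7, 195.8]))]
```

View pics/s36z.png

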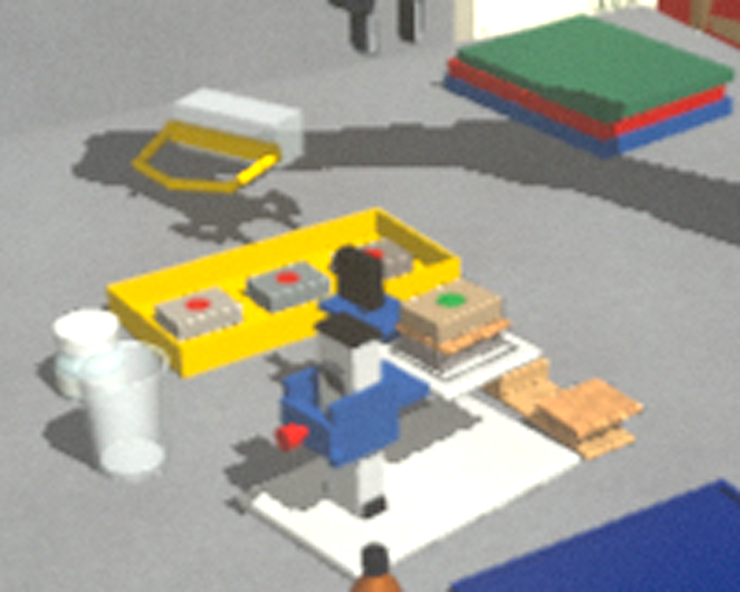

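View pics/t36z.png

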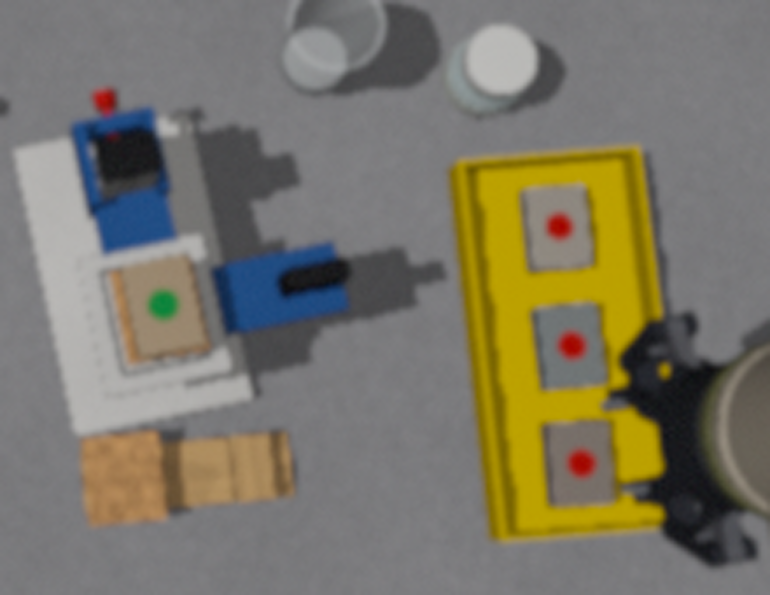

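```bash
python3 -c "
from workcell import *
print(close_job())"
```

```text
the job is handed in; nothing more can be done
None
```

The job is done and handed in at about 58 s. The pile is built, the reds are in the tray, and the stage is held at the first notch.

- **Pile:** The two green-dot samples present are stacked with one cork sheet between them, long sides toward the mast. The spare sheet is still on its rack. In the last top picture the pile sits inside the outline. The top dot measured about 2 mm off the stage centre before the lift.
- **Red samples:** All three red-dot samples lie flat on the yellow tray's floor, in a row.
- **Stage:** I lifted the loaded stage by its handle to about 53 mm, then lowered it until the downward pull on the gripper reversed to a 5 N push up. After letting go, both cameras put it at about 42–45 mm, still held, with the arm clear of everything.
- **Bystanders:** I never touched the bottle, jar, beaker or look-alikes. The last pictures show the beaker and jar where they stood.

**Mismatch:** The real fingertips sat about 30 mm behind the reported TCP. My first grasp therefore closed above a green sample without moving it. I corrected the height from the pictures and contact forces, and every later grasp held.

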